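# Make up the grinder arbor from the parts drawer

### The job

Pull the parts drawer out to its stop, then make up the arbor standing in the vise: thread on the spacer sleeve first, then every washer that is in the drawer, then the flanged bushing with its flange down, each let down until it sits on the one before. Then push the drawer fully shut. Leave the mallet, the wrench and the tin alone.

Things in the scene. Friction and masses are not known exactly. Their poses are not given: they have to be found in the camera images.
- cabinet: Grey steel parts cabinet, fixed to the bench, 225 deep (x) x 312 wide (y) x 85 mm high, one drawer whose front faces the robot (-x of the cabinet). Origin on the bench, under the middle of the shut drawer's front face; the cabinet reaches from there 225 mm to its +x. The drawer slides out along the cabinet's -x.
- drawer (a joint): How far the drawer is out, in m: 0 shut, 0.175 at its stop; it starts shut or up to 20 mm ajar. It slides with about 1.5 N of friction and stays where it is left.
- drawer_tray (a point): Centre of the inner floor of the drawer's tray, 20 mm above the bench; moves with the drawer, axes as the cabinet's. The tray is 170 (x) x 274 (y) mm inside, walls 40 mm high and 6 mm thick; the drawer front reaches 78 mm above the bench. At the stop almost the whole tray is clear of the cabinet.
- drawer_handle (a point): Middle of the drawer's handle, a round steel bar 130 mm long and 11 mm thick, level, parallel to the drawer's front (cabinet y), 35 mm before it and 58 mm above the bench. Moves with the drawer.
- vise: Blue bench vise fixed to the bench, jaws 100 mm wide (x), their tops 100 mm above the bench, about 260 mm long (from y = -155 to +105 mm), with its screw to its -y. It holds a plain steel arbor upright. Origin on the bench, straight below the arbor.
- arbor_seat (a point): Where the parts stack up: centre of the top face of the arbor's collar (54 mm across), 110 mm above the bench. z is the arbor's axis, straight up.
- arbor_tip (a point): Tip of the arbor, 128 mm above the seat. The arbor is a smooth rod 20 mm across, its last 8 mm a cone down to 8 mm across.
- spacer: Spacer sleeve, plain aluminium tube 70 mm high, 46 mm outside, bore 25 mm, standing upright on the bench. Origin at its centre (35 mm above its underside), z along its axis. Held near its top end, the arbor's tip stays clear of the gripper when it is let down.
- washer0: Thick flat steel washer, 56 mm outside, bore 25 mm, 10 mm thick, lying flat on the drawer's floor; two to four such washers are there, all alike. Origin at its centre (5 mm above its underside), z along its axis.
- washer1: Thick flat steel washer, 56 mm outside, bore 25 mm, 10 mm thick, lying flat on the drawer's floor; two to four such washers are there, all alike. Origin at its centre (5 mm above its underside), z along its axis.
- washer2: Thick flat steel washer, 56 mm outside, bore 25 mm, 10 mm thick, lying flat on the drawer's floor; two to four such washers are there, all alike. Origin at its centre (5 mm above its underside), z along its axis.
- washer3: Thick flat steel washer, 56 mm outside, bore 25 mm, 10 mm thick, lying flat on the drawer's floor; two to four such washers are there, all alike. Origin at its centre (5 mm above its underside), z along its axis.
- bushing: Dark steel flanged bushing, 50 mm high: flange 56 mm across and 10 mm thick at its foot, above it a body 40 mm across and 40 mm high; bore 25 mm through. Stands on its flange on the bench. Origin at the centre of its underside, z up along its axis.
- mallet: Wooden mallet, 260 mm long, head 68 mm thick, lying beyond the vise, to be left alone. Its origin is on the bench under the handle, 90 mm from the handle end; x towards the head.
- wrench: Steel wrench, 200 mm long, lying flat on the bench to the robot's right, to be left alone. Origin at its middle.
- tin: Tin, 72 mm across, 100 mm high, to the right of the vise, to be left alone. Origin at the centre of its underside.
Not all that is in view belongs to the job. Leave any brown or pink look-alike of the bushing alone.

How it is judged:
On the way, in this order (a step that is already met when the one before it is completed fails the run):
1. the drawer is pulled out to its stop (value of joint drawer above 0.165 m), for 0.2 s.
2. the spacer sleeve is on the arbor, down on the collar, no washer or bushing under it (horizontal distance between spacer and arbor_seat below 0.006 m and z of spacer in the frame of arbor_seat between 0.031 and 0.039 m and angle between the z axis of spacer and the z axis of arbor_seat, either way round below 0.1 rad), for 0.2 s.
3. all washers are on the arbor on top of the sleeve (all of step 2 and horizontal distance between each of washer0, washer1, washer2, washer3 and arbor_seat below 0.006 m and z of washer0 in the frame of arbor_seat between 0.071 and 0.109 m and angle between the z axis of each of washer0, washer1, washer2, washer3 and the z axis of arbor_seat, either way round below 0.1 rad and z of washer1 in the frame of arbor_seat between 0.071 and 0.109 m and z of washer2 in the frame of arbor_seat between 0.071 and 0.109 m and z of washer3 in the frame of arbor_seat between 0.071 and 0.109 m), for 0.2 s.
4. the bushing is on the arbor on top of the washers, flange down (horizontal distance between each of bushing, washer0, washer1, washer2, washer3 and arbor_seat below 0.006 m and z of bushing in the frame of arbor_seat between 0.085 and 0.114 m and angle between the z axis of each of bushing, washer0, washer1, washer2, washer3 and the z axis of arbor_seat, either way round below 0.1 rad and angle between bushing's own z axis and vertical below 0.1 rad and z of washer0 in the frame of arbor_seat between 0.071 and 0.109 m and z of washer1 in the frame of arbor_seat between 0.071 and 0.109 m and z of washer2 in the frame of arbor_seat between 0.071 and 0.109 m and z of washer3 in the frame of arbor_seat between 0.071 and 0.109 m), for 0.2 s.
5. the drawer is shut again (value of joint drawer below 0.008 m), for 0.2 s.
At the end, for the whole second after the job is handed in: Sleeve seated on the collar (within 4 mm), every washer above it and the bushing on top, flange down, all within 6 mm of the arbor's axis and level within 0.1 rad, at rest and released; the drawer shut to within 8 mm (all of step 2 and all of step 4 and linear speed of each of spacer, bushing, washer0, washer1, washer2, washer3 below 0.02 m/s and contact force between the fingers and spacer below 0.2 N and contact force between the fingers and bushing below 0.2 N and contact force between the fingers and washer0 below 0.2 N and contact force between the fingers and washer1 below 0.2 N and contact force between the fingers and washer2 below 0.2 N and contact force between the fingers and washer3 below 0.2 N and value of joint drawer below 0.008 m); the robot touches nothing.
It fails at once if the mallet is shifted by more than 30 mm (distance of mallet from where it was at the start of the episode above 0.03 m).
It fails at once if the wrench is shifted by more than 30 mm (distance of wrench from where it was at the start of the episode above 0.03 m).
It fails at once if the tin is shifted by more than 30 mm (distance of tin from where it was at the start of the episode above 0.03 m).
Of washer0, washer1, washer2, washer3 only 2 to 4 are there at a start; the rules pass over those that are not, and their reading is None.
At some moment in a run one of spacer, bushing, washer0, washer1, washer2, washer3 may be knocked a few centimetres aside while the robot is not near it.
It also fails if it takes over 210 s, if anything falls off the work surface, if the arm or the gripper's body presses on something with over 40 N, if the wrist force passes 120 N, or if a joint passes its speed limit or range.

### The arm

A 6-joint arm with a two-finger parallel gripper is mounted at the origin on the work surface. World frame = base frame: x ahead of the robot, y to its left, z up, the work surface at z = 0. Lengths are in m, angles in rad, forces in N, time in s.
With the tool pointing down it reaches from about 0.325 to 0.875 m from the base axis. Payload 4.4 kg.
Tool frame: the origin (TCP) lies at the very end of the fingers, on their centre line; the grasp point (between the pads) lies behind it (pinch_z is the z of the grasp point in the tool frame, in m); z points along the fingers, y is the line along which they close (so a half turn about z gives the same grasp; the last joint's range is limited). The gripper opens to 85 mm and grips with 20 to 120 N. Pads are 22 mm wide; open, the fingers measure 114 mm over their backs; the gripper's body (76 mm by 85 mm) begins 54 mm behind the grasp point. The pads swing forward as they close: fully open they stand 13 mm farther back than shut.
Start: joints at [1.175, 0.207, 1.542, -0, 1.393, -0.15], TCP at [0.139, 0.558, 0.231] pointing down, gripper open.
Joint ranges: [-2.73, 2.73], [-0.86, 2.22], [0.23, 2.46], [-1.11, 4.25], [0.08, 2.63], [-2.82, 2.82]. Speed limits (rad/s): [2.79, 2.79, 3.14, 3.14, 3.14, 3.14].

### API

Orientations are given as a unit quaternion [x, y, z, w].
In Python, from bench import observe, grab_frame, get_calibration, finish_job, pinch_z gives the robot as it stands.
- The arm moves only by the tool step_arm, never from a script. Its argument "moves" is one flat list of numbers, 5 for each row, row after row: the shift along the tool's x, y, z normalised to -1 to 1, where 1 is 50 cm, then the turn about the tool's z normalised to -1 to 1, where 1 is pi/2 rad, then the finger opening in mm, from 0 to 85.4. In form: [x, y, z, spin, fingers, x, y, z, spin, fingers, ...]. A call has 1 to 12 rows; each row is the pose to reach, as a shift and turn from the pose commanded when the call began, along the tool's axes at that moment; what a row does not reach only later rows make up. A row lasts 1/10 s, in which the tool goes at most 50 mm and 8.59 degrees, less where a joint would pass 70% of its speed; a pose out of reach is approached as far as the arm can. A call with a number of a shift or a turn outside -1 to 1 is refused whole. A call with a gripper value outside its range is refused whole. The fingers move at their own pace and stop on an object; "squeeze" is the grip in N (left out, the last holds). Time passes only in rows, so rows that repeat a pose let the fingers close. It gives the time, the measured TCP pose, the force, the opening and the grip force at its end, in the units of the state.
- observe(): the state, without advancing time (a new reading comes with each control period).
- grab_frame(name): name is "side" or "top" or "wrist"; returns (picture, depth): 400x640x3 uint8, red, green, blue; 400x640 float32, m along the optical axis (not along the pixel's ray), 0 where there is no reading.
- get_calibration(name): a dict with "vfov" (degrees; the focal length in pixels is half the picture's height over the tangent of half this angle, whatever the lens; pixels are square), "cx", "cy" (the principal point, pixels), "dist_coeffs" ([k1, k2, p1, p2, k3] as OpenCV has them; the pictures are not rectified), "world_from_camera" (4x4, takes a point from camera to world coordinates); the wrist camera has in their place "tool_from_camera" (4x4, takes a point from camera to tool coordinates, whose origin is the TCP and whose axes are the flange's). Camera axes: x right, y up, looking along -z (the intrinsics and any distortion apply to the point x, -y, -z); pixel columns grow to the right and rows downward; lengths in m; the calibration is good to about 2 mm. A picture is of the moment at which its call begins: read the wrist's pose just before it. get_calibration takes no time and is no camera call.
- finish_job(): hands the job in; it is judged then, once.
The state is a dict: "time": time; "q": joint angles; "qvel": joint speeds; "joint_efforts": joint torques, N m; "tool_pos": TCP position; "tool_rot": TCP orientation; "wrist_force": force on the tool from outside, world axes, zero at the start; "wrist_torque": the same for the moment, N m; "opening": finger opening in m; "grasp_force": force on a finger pad.
Only numpy, scipy, OpenCV 4.12 (cv2) and the standard library are available. Lean on these libraries where they do the work, as an engineer would, in place of code of your own. Each camera call takes 0.05 s, during which the arm holds its last target. There are 200 camera calls.

## Working session

There is one attempt and no reset: what is moved stays moved. The work goes in short steps, Python scripts to look and compute and a tool call to move; the robot and the scene stay as the last step left them, time stands still between calls to the robot, and variables do not carry over. Pictures are saved under pics/ and viewed, at most 14 in all, crops included, and the job is handed in when it is done.

Besides the shell and the picture viewer there is one more tool, called after "Emit:" as name(argument=value, ...) on one line, values as JSON. step_arm: Moves the arm, as the interface text tells. Scaled input: -1 to 1 covers 50 cm each way for a shift and pi/2 rad each way for a turn. Its arguments: {"type":"object","properties":{"moves":{"type":"array","items":{"type":"number"}},"squeeze":{"type":"number"}},"required":["moves"]}

```bash
ls; mkdir -p pics; cat > h.py <<'E'
import numpy as np, cv2
from bench import observe, grab_frame, get_calibration, finish_job, pinch_z
from scipy.spatial.transform import Rotation as R
def cam(name, st=None):
    c=get_calibration(name); f=200/np.tan(np.radians(c["vfov"])/2)
    K=np.array([[f,0,c["cx"]],[0,f,c["cy"]],[0,0,1]]); D=np.array(c["dist_coeffs"],float)
    if "world_from_camera" in c: T=np.array(c["world_from_camera"])
    else:
        B=np.eye(4); B[:3,:3]=R.from_quat(st["tool_rot"]).as_matrix(); B[:3,3]=st["tool_pos"]
        T=B@np.array(c["tool_from_camera"])
    return K,D,T
def shot(name):
    st=observe(); im,d=grab_frame(name); K,D,T=cam(name,st)
    return im,d,K,D,T
def cloud(d,K,D,T):
    v,u=np.mgrid[:d.shape[0],:d.shape[1]]
    p=cv2.undistortPoints(np.stack([u,v],-1).reshape(-1,1,2).astype(np.float64),K,D).reshape(-1,2)
    z=d.reshape(-1); P=np.c_[p[:,0]*z,-p[:,1]*z,-z]
    W=(P@T[:3,:3].T+T[:3,3]).reshape(d.shape+(3,)); W[d<=0]=np.nan
    return W
def pix(P,K,D,T):
    Q=(np.atleast_2d(P)-T[:3,3])@T[:3,:3]; Q=Q*[1,-1,-1]
    return cv2.projectPoints(Q,np.zeros(3),np.zeros(3),K,D)[0].reshape(-1,2)
def save(n,im,s=1): cv2.imwrite("pics/"+n,cv2.resize(im[...,::-1],None,fx=s,fy=s,interpolation=cv2.INTER_CUBIC))
E
cat > a.py <<'E'
from h import *
print(observe(), pinch_z)
for n in ("top","side"):
    im,d,K,D,T=shot(n); save(n+"0.png",im); np.savez(n+"0.npz",im=im,W=cloud(d,K,D,T),d=d); print(n,T.round(3).tolist(),K[0,0],D)
print(cam("wrist",observe())[2].round(3).tolist(), get_calibration("wrist")["tool_from_camera"])
E
python3 a.py
```

```text
pics
{'time': 0.0, 'q': array([ 1.17548113e+00,  2.07440751e-01,  1.54298545e+00, -3.10137826e-05,
        1.39348959e+00, -1.50524324e-01]), 'qvel': array([-0.00107076,  0.00040209,  0.00127611, -0.00021324,  0.00109441,
       -0.00070928]), 'joint_efforts': array([ 1.11074787e-03, -3.83037543e+01, -2.91597658e+01, -2.86435770e-04,
        1.04633873e-02, -1.05174391e-05]), 'tool_pos': array([0.13908741, 0.55713109, 0.23009904]), 'tool_rot': array([ 1.22087254e-01,  9.92518691e-01, -1.12269063e-03, -2.98398566e-04]), 'wrist_force': array([0.68842897, 0.45015283, 0.5002533 ]), 'wrist_torque': array([0.01204301, 0.03034277, 0.04700969]), 'grasp_force': 0.0, 'opening': 0.08587088867131133} -0.0187
top [[-0.002, 0.991, -0.137, 0.37], [-1.0, 0.0, 0.014, -0.062], [0.014, 0.137, 0.99, 1.355], [0.0, 0.0, 0.0, 1.0]] 450.4041664213101 [-0.00176702  0.          0.          0.          0.        ]
side [[0.735, 0.329, -0.593, -0.137], [-0.678, 0.369, -0.636, -0.762], [0.009, 0.869, 0.494, 0.712], [0.0, 0.0, 0.0, 1.0]] 459.46357521031325 [-0.09402555  0.          0.          0.          0.        ]
[[0.241, -0.931, -0.274, 0.069], [0.971, 0.231, 0.069, 0.573], [-0.001, -0.283, 0.959, 0.373], [0.0, 0.0, 0.0, 1.0]] [[ 0.00156806  0.95913332  0.28295022  0.07222156]
 [ 0.99999822 -0.00120617 -0.0014532  -0.00180147]
 [-0.00105252  0.28295199 -0.9591335  -0.14288651]
 [ 0.          0.          0.          1.        ]]
```

View pics/top0.png

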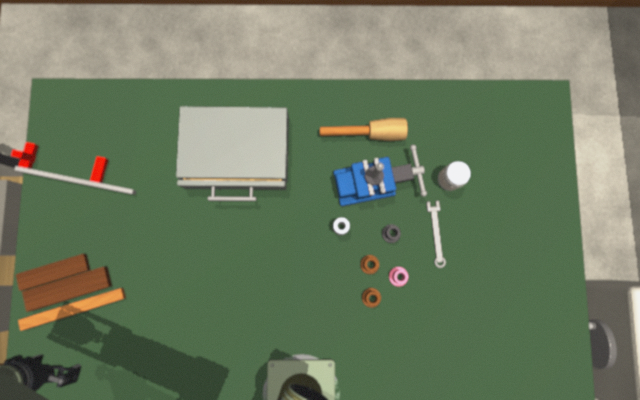

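View pics/side0.png

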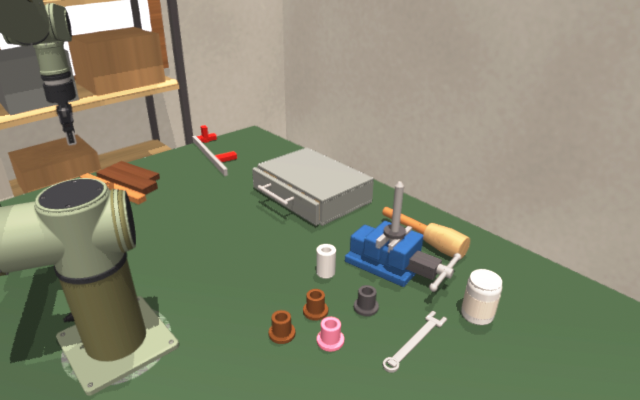

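Top view: cabinet is at (232,145) with its handle at (232,198), and the spacer (white tube) at (341,226). The vise and arbor are at (375,175). There are four bushing shapes: dark (391,233), brown (370,264) and (372,297), and pink (399,276). The dark one fits "dark steel"; the brown and pink ones are to be left alone. I'll confirm that in a crop and measure.

```bash
cat > m.py <<'E'
from h import *
for n in ("top","side"):
    z=np.load(n+"0.npz"); W=z["W"]; im=z["im"]; X,Y,Z=W[...,0],W[...,1],W[...,2]
    def sel(m): return W[m]
    def rng(l,P): print(n,l,len(P),np.percentile(P,[2,50,98],axis=0).round(4).tolist() if len(P) else '')
    print(n,"table z",np.nanmedian(Z[(X>.2)&(X<.35)&(abs(Y)<.2)]))
    # pixel boxes
    box={"top":dict(spacer=(330,214,353,238),bush=(381,222,402,244),handle=(205,186,260,203),cab=(180,108,286,175),vise=(330,150,400,206)),
         "side":dict(spacer=(312,242,340,280),bush=(352,284,382,316),handle=(252,180,298,208),cab=(250,150,375,215),vise=(340,175,425,280))}[n]
    for k,(a,b,c,d) in box.items():
        m=np.zeros(Z.shape,bool); m[b:d,a:c]=1
        lo=.085 if k=="cab" else .125 if k=="vise" else .012
        hi=.3
        if k=="cab": lo=.08
        if k=="handle": lo,hi=.03,.072
        P=W[m&(Z>lo)&(Z<hi)]; rng(k,P)
        if k in("spacer","bush"):
            zt=np.percentile(P[:,2],97); Q=P[P[:,2]>zt-.006][:,:2].astype(np.float32); print("  top z",zt,"circ",cv2.minEnclosingCircle(Q),len(Q))
        if k=="handle":
            Q=P; 
            c=np.median(Q,0); v=np.linalg.svd(Q[:,:2]-Q[:,:2].mean(0),full_matrices=0)[2][0]; print("  dir",v)
        if k=="cab":
            print("  rect",cv2.minAreaRect(P[:,:2].astype(np.float32)))
im=np.load("side0.npz")["im"]; save("crop1.png",im[225:365,240:420],4)
E
python3 m.py
```

```text
top table z 0.0003467666121753643
top spacer 172 [[0.4563, -0.1364, 0.0201], [0.4782, -0.1164, 0.0691], [0.4986, -0.0953, 0.0751]]
  top z 0.07463662840620076 circ ((0.47854775190353394, -0.11674179881811142), 0.02242104709148407) 99
top bush 148 [[0.4406, -0.2856, 0.0124], [0.4593, -0.2646, 0.0476], [0.4828, -0.2442, 0.0543]]
  top z 0.053906235917476335 circ ((0.4594460725784302, -0.2683294415473938), 0.019585024565458298) 69
top handle 324 [[0.5541, 0.1307, 0.0355], [0.5635, 0.2059, 0.061], [0.5943, 0.2735, 0.0671]]
  dir [ 0.0024033  -0.99999711]
top cab 6861 [[0.6261, 0.05, 0.0807], [0.7205, 0.1967, 0.0851], [0.817, 0.3429, 0.0903]]
  rect ((0.721659243106842, 0.1981295943260193), (0.20005421340465546, 0.30739089846611023), 0.333419531583786)
top vise 114 [[0.6064, -0.2171, 0.1312], [0.6109, -0.2058, 0.2175], [0.6237, -0.1987, 0.2388]]
side table z 0.0007328942806337224
side spacer 539 [[0.4548, -0.14, 0.0134], [0.468, -0.1281, 0.0542], [0.4952, -0.0995, 0.0728]]
  top z 0.07268157531788738 circ ((0.47679010033607483, -0.11667779833078384), 0.024264808744192123) 158
side bush 425 [[0.4385, -0.2895, 0.0127], [0.4503, -0.275, 0.0396], [0.4747, -0.253, 0.0524]]
  top z 0.05219173949608479 circ ((0.4570762515068054, -0.26996922492980957), 0.021538838744163513) 145
side handle 559 [[0.5519, 0.1298, 0.0314], [0.5927, 0.2068, 0.0577], [0.5975, 0.3361, 0.0703]]
  dir [-0.09732369 -0.99525278]
side cab 3268 [[0.6006, 0.0438, 0.0806], [0.7046, 0.1777, 0.0864], [0.8185, 0.3455, 0.0893]]
  rect ((0.7089824080467224, 0.19831952452659607), (0.3227272629737854, 0.2400868684053421), 88.15650939941406)
side vise 389 [[0.6048, -0.2196, 0.1275], [0.6092, -0.2142, 0.1864], [0.6202, -0.2023, 0.2386]]
```

View pics/crop1.png

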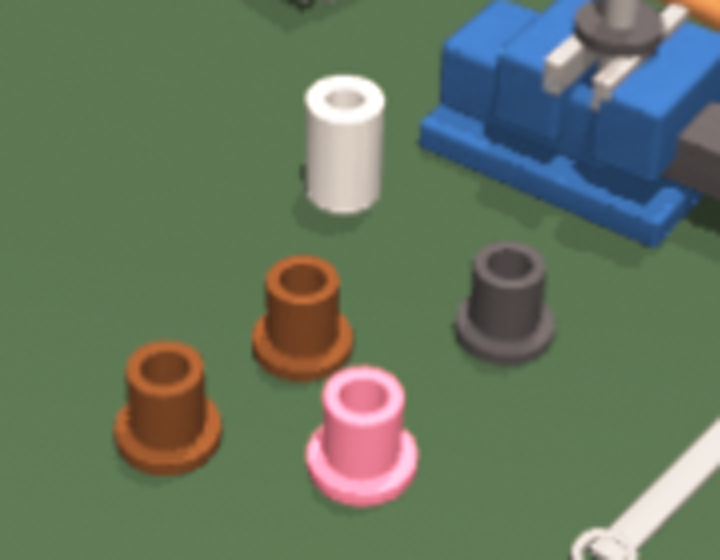

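The crop shows the dark grey bushing at (505,300), separate from the brown and pink ones, so it's the one I want. Its position is about (0.458,-0.268), and the spacer is at about (0.478,-0.117). Next I go above the handle, turned so the fingers close along x.

```bash
cat >> h.py <<'E'
def go(x,y,z,yaw=90.):
    """units of the shift/turn to bring the TCP to x,y,z with tool x at heading yaw (deg)"""
    st=observe(); M=R.from_quat(st["tool_rot"]).as_matrix()
    d=M.T@(np.array([x,y,z])-st["tool_pos"])
    h=np.degrees(np.arctan2(M[1,0],M[0,0])); t=-((yaw-h+180)%360-180)
    print("GO",(d/.5).round(4),"spin",round(t/90,4),"rows",np.linalg.norm(d)/.05,abs(t)/8.59,"at",st["tool_pos"].round(4),"hdg",round(h,2),"t",round(st["time"],1))
E
python3 -c "
from h import *
go(.56,.2,.2)"
```

```text
GO [-0.9899 -0.4889  0.0612] spin 0.8441 rows 11.057133871748803 8.844225448786805 at [0.1391 0.5572 0.2302] hdg 165.97 t 0.1
```

Emit:
step_arm(moves=[-0.99, -0.489, 0.061, 0.844, 40, -0.99, -0.489, 0.061, 0.844, 40, -0.99, -0.489, 0.061, 0.844, 40, -0.99, -0.489, 0.061, 0.844, 40, -0.99, -0.489, 0.061, 0.844, 40, -0.99, -0.489, 0.061, 0.844, 40, -0.99, -0.489, 0.061, 0.844, 40, -0.99, -0.489, 0.061, 0.844, 40, -0.99, -0.489, 0.061, 0.844, 40, -0.99, -0.489, 0.061, 0.844, 40, -0.99, -0.489, 0.061, 0.844, 40, -0.99, -0.489, 0.061, 0.844, 40], squeeze=40)

```text
time: 1.3
tool_pos: [0.564, 0.196, 0.1998]
tool_rot: [0.709, 0.705, -0.0, 0.001]
wrist_force: [-0.5, 0.8, 0.4]
opening: 0.0398
grasp_force: 0.0
```

```bash
cat > b.py <<'E'
from h import *
go(.56,.2,.2)
im,d,K,D,T=shot("wrist"); W=cloud(d,K,D,T); save("w1.png",im); np.savez("w1.npz",im=im,W=W)
Z=W[...,2]; X=W[...,0]
P=W[(Z>.055)&(Z<.075)&(X<.585)]
v=np.linalg.svd(P[:,:2]-P[:,:2].mean(0),full_matrices=0)[2][0]
print("handle",len(P),np.percentile(P,[2,50,98],axis=0).round(4).tolist(),v)
E
python3 b.py
```

```text
GO [ 0.0079 -0.008  -0.0005] spin -0.0039 rows 0.11256962434534068 0.04084972787215663 at [0.564  0.196  0.1998] hdg 89.65 t 1.3
handle 1819 [[0.5529, 0.137, 0.0586], [0.5595, 0.2115, 0.0624], [0.5827, 0.2665, 0.0646]] [-0.00874145 -0.99996179]
```

View pics/w1.png

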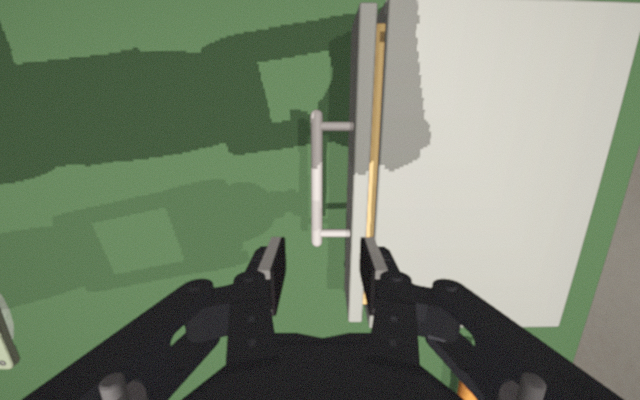

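The handle bar is at (317,110–245) in the wrist view, at x≈0.5585, y≈0.20. I lower over it, grip, and check.

```bash
python3 -c "
from h import *
go(.5582,.2,.2,90);go(.5582,.2,.043,90)"
```

```text
GO [ 0.0042 -0.0078 -0.0006] spin -0.003 rows 0.08894432522435394 0.03126141002786395 at [0.5621 0.1979 0.1997] hdg 89.73 t 1.4
GO [ 0.0044 -0.0075  0.3134] spin -0.003 rows 3.135094500390379 0.03126141002786395 at [0.5621 0.1979 0.1997] hdg 89.73 t 1.4
```

Emit:
step_arm(moves=[0, -0.004, 0, 0, 29, 0, -0.004, 0.1, 0, 29, 0, -0.004, 0.2, 0, 29, 0, -0.004, 0.26, 0, 29, 0, -0.004, 0.29, 0, 29, 0, -0.004, 0.314, 0, 29, 0, -0.004, 0.314, 0, 29, 0, -0.004, 0.314, 0, 0, 0, -0.004, 0.314, 0, 0, 0, -0.004, 0.314, 0, 0, 0, -0.004, 0.314, 0, 0, 0, -0.004, 0.314, 0, 0], squeeze=60)

```text
time: 2.55
tool_pos: [0.5598, 0.2013, 0.0458]
tool_rot: [0.707, 0.707, 0.002, 0.001]
wrist_force: [-1.6, 1.0, 6.4]
opening: 0.0085
grasp_force: 59.0
```

Emit:
step_arm(moves=[0, -0.02, 0, 0, 0, 0, -0.05, 0, 0, 0, 0, -0.08, 0, 0, 0, 0, -0.11, 0, 0, 0, 0, -0.14, 0, 0, 0, 0, -0.17, 0, 0, 0, 0, -0.2, 0, 0, 0, 0, -0.23, 0, 0, 0, 0, -0.26, 0, 0, 0, 0, -0.285, 0, 0, 0, 0, -0.3, 0, 0, 0, 0, -0.3, 0, 0, 0])

```text
time: 3.75
tool_pos: [0.4089, 0.2028, 0.0457]
tool_rot: [0.707, 0.707, 0.003, -0.0]
wrist_force: [-1.5, 7.6, 8.1]
opening: 0.0085
grasp_force: 60.7
```

Emit:
step_arm(moves=[0, -0.01, 0, 0, 0, 0, -0.018, 0, 0, 0, 0, -0.022, 0, 0, 0, 0, -0.022, 0, 0, 0])

```text
time: 4.15
tool_pos: [0.3992, 0.2029, 0.0457]
tool_rot: [0.707, 0.707, 0.004, 0.0]
wrist_force: [-0.7, 8.9, 7.2]
opening: 0.0084
grasp_force: 60.5
```

Emit:
step_arm(moves=[0, -0.006, 0, 0, 0, 0, -0.012, 0, 0, 0, 0, -0.012, 0, 0, 0])

```text
time: 4.45
tool_pos: [0.3932, 0.203, 0.0457]
tool_rot: [0.707, 0.707, 0.004, 0.0]
wrist_force: [-0.4, 8.3, 5.3]
opening: 0.0079
grasp_force: 60.5
```

Emit:
step_arm(moves=[0, -0.006, 0, 0, 0, 0, -0.012, 0, 0, 0, 0, -0.012, 0, 0, 0])

```text
time: 4.75
tool_pos: [0.3903, 0.203, 0.0458]
tool_rot: [0.707, 0.707, 0.006, 0.002]
wrist_force: [8.2, 7.3, -4.6]
opening: 0.0089
grasp_force: 59.5
```

Emit:
step_arm(moves=[0, 0.004, 0, 0, 30, 0, 0.004, 0, 0, 30, 0, 0.004, -0.05, 0, 30, 0, 0.004, -0.15, 0, 30, 0, 0.05, -0.25, 0, 60, 0, 0.12, -0.35, 0, 85, 0, 0.22, -0.45, 0, 85, 0, 0.26, -0.54, 0, 85, 0, 0.26, -0.54, 0, 85, 0, 0.26, -0.54, 0, 85])

```text
time: 5.75
tool_pos: [0.5192, 0.2004, 0.3188]
tool_rot: [0.707, 0.707, 0.004, 0.003]
wrist_force: [-0.1, 0.3, 0.1]
opening: 0.0852
grasp_force: 0.0
```

```bash
cat > c.py <<'E'
from h import *
import sys
go(.52,.2,.3)
im,d,K,D,T=shot("wrist"); W=cloud(d,K,D,T); save("w2.png",im); np.savez("w2.npz",im=im,W=W,K=K,D=D,T=T)
E
python3 c.py
```

```text
GO [-0.0008  0.0013  0.0376] spin -0.0007 rows 0.37631282989877474 0.007373025640411463 at [0.5192 0.2004 0.3188] hdg 89.94 t 5.8
```

View pics/w2.png

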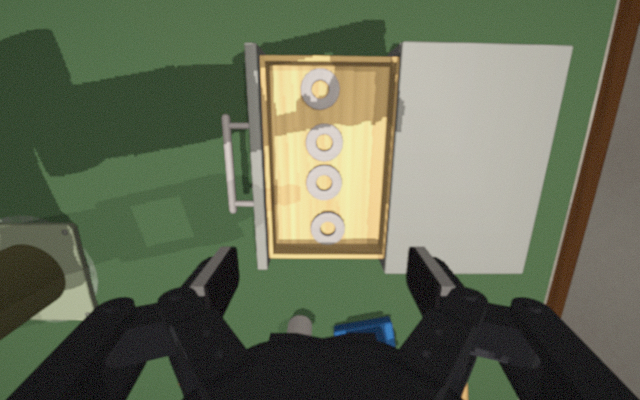

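The drawer is open with four washers at (320,88), (324,142), (324,182), (328,228). I measure them, then move over the spacer.

```bash
cat > d.py <<'E'
from h import *
def washers(im,W):
    hsv=cv2.cvtColor(im,cv2.COLOR_RGB2HSV); Z,X,Y=W[...,2],W[...,0],W[...,1]
    m=((Z>.02)&(Z<.04)&(hsv[...,1]<50)&(X>.43)&(X<.62)&(Y>.05)&(Y<.34)).astype(np.uint8)
    m=cv2.morphologyEx(m,cv2.MORPH_OPEN,np.ones((3,3)))
    out=[]
    for c in cv2.findContours(m,cv2.RETR_EXTERNAL,cv2.CHAIN_APPROX_NONE)[0]:
        if cv2.contourArea(c)<250: continue
        p=c.reshape(-1,2); P=W[p[:,1],p[:,0]]; k=np.zeros_like(m); cv2.drawContours(k,[c],-1,1,-1)
        print("washer px",p.mean(0).round(0),"area",cv2.contourArea(c),"circ",np.round(cv2.minEnclosingCircle(P[:,:2].astype(np.float32))[0],4),round(cv2.minEnclosingCircle(P[:,:2].astype(np.float32))[1],4),"mean",P.mean(0).round(4),"z",np.nanmedian(Z[(k&m)>0]).round(4))
if __name__=="__main__":
    z=np.load("w2.npz"); washers(z["im"],z["W"])
    z=np.load("w2.npz");W=z["W"];print("floor",np.nanmedian(W[110:210,350:370,2]))
    go(.478,-.117,.2)
E
python3 d.py
```

```text
washer px [327. 228.] area 806.5 circ [0.53   0.0921] 0.0299 mean [0.5297 0.0938 0.0288] z 0.0299
washer px [324. 182.] area 907.0 circ [0.5229 0.1698] 0.0282 mean [0.5238 0.17   0.0295] z 0.03
washer px [324. 142.] area 1023.5 circ [0.5235 0.2313] 0.0279 mean [0.5243 0.2312 0.0295] z 0.0301
washer px [320.  88.] area 1165.0 circ [0.5178 0.3067] 0.0279 mean [0.518  0.3063 0.0294] z 0.0302
floor 0.020182305018799973
GO [-0.6347 -0.0777  0.2309] spin -0.0004 rows 6.798203369301359 0.004560235988535833 at [0.5167 0.2003 0.3157] hdg 89.96 t 5.8
```

Emit:
step_arm(moves=[-0.1, -0.015, 0, 0, 75, -0.2, -0.03, 0, 0, 75, -0.3, -0.04, 0.05, 0, 75, -0.4, -0.05, 0.1, 0, 75, -0.5, -0.065, 0.15, 0, 75, -0.6, -0.075, 0.2, 0, 75, -0.635, -0.078, 0.23, 0, 75, -0.635, -0.078, 0.23, 0, 75, -0.635, -0.078, 0.23, 0, 75])

```text
time: 6.7
tool_pos: [0.4737, -0.1163, 0.1961]
tool_rot: [0.708, 0.706, -0.001, -0.003]
wrist_force: [0.3, -0.7, 1.0]
opening: 0.0749
grasp_force: 0.0
```

```bash
cat > e.py <<'E'
from h import *
im,d,K,D,T=shot("wrist"); W=cloud(d,K,D,T); save("w3.png",im); np.savez("w3.npz",im=im,W=W,K=K,D=D,T=T)
X,Y,Z=W[...,0],W[...,1],W[...,2]
def circ(cx,cy,lo,hi,r=.06):
    P=W[(Z>lo)&(Z<hi)&(np.hypot(X-cx,Y-cy)<r)]
    if len(P)<10: return print("none")
    print(len(P),[np.round(v,4) for v in cv2.minEnclosingCircle(P[:,:2].astype(np.float32))],P.mean(0).round(4))
circ(.478,-.117,.062,.08); circ(.612,-.208,.2,.26,.04);circ(.612,-.208,.13,.2,.03); circ(.612,-.208,.105,.122,.045)
circ(.4585,-.268,.04,.06)
go(.478,-.117,.2)
E
python3 e.py
```

```text
1252 [array([ 0.478 , -0.1171]), np.float64(0.0229)] [ 0.478  -0.1162  0.0697]
none
12 [array([ 0.6094, -0.2017]), np.float64(0.0013)] [ 0.6095 -0.2017  0.1816]
893 [array([ 0.6172, -0.1972]), np.float64(0.0241)] [ 0.6156 -0.193   0.1106]
688 [array([ 0.4597, -0.2691]), np.float64(0.0203)] [ 0.4594 -0.2672  0.0479]
GO [-0.0023  0.0061 -0.005 ] spin -0.0001 rows 0.08256951903909512 0.0015695949558013084 at [ 0.4749 -0.1158  0.1975] hdg 89.99 t 6.8
```

View pics/w3.png

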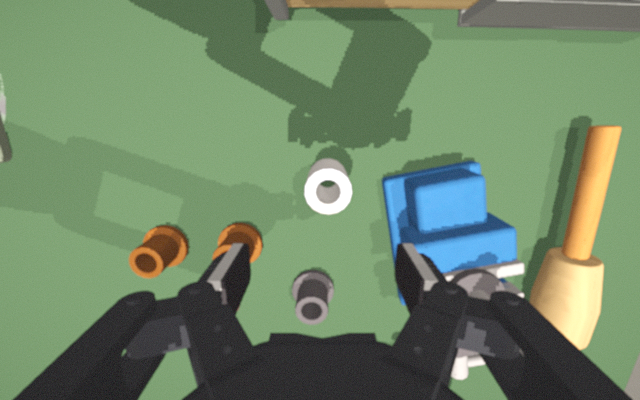

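The spacer is at (328,190), with the dark bushing at (312,297). I let the arm settle and descend halfway.

Emit:
step_arm(moves=[0, 0, 0.1, 0, 75, 0, 0, 0.14, 0, 75, 0, 0, 0.14, 0, 75, 0, 0, 0.14, 0, 75])

```text
time: 7.15
tool_pos: [0.477, -0.1157, 0.1296]
tool_rot: [0.706, 0.708, 0.0, 0.0]
wrist_force: [0.5, -0.4, 1.0]
opening: 0.0746
grasp_force: 0.0
```

```bash
python3 -c "
from h import *
go(.478,-.117,.057)"
```

```text
GO [-0.0025  0.0018  0.1453] spin 0.0016 rows 1.4529058390021723 0.016497719324753225 at [ 0.477  -0.1157  0.1296] hdg 90.14 t 7.2
```

Emit:
step_arm(moves=[-0.002, 0.002, 0.08, 0, 75, -0.002, 0.002, 0.12, 0, 75, -0.002, 0.002, 0.145, 0, 75, -0.002, 0.002, 0.145, 0, 75, -0.002, 0.002, 0.145, 0, 30, -0.002, 0.002, 0.145, 0, 30, -0.002, 0.002, 0.145, 0, 30, -0.002, 0.002, 0.145, 0, 30, -0.002, 0.002, 0.145, 0, 30, -0.002, 0.002, 0.145, 0, 30], squeeze=40)

```text
time: 8.15
tool_pos: [0.479, -0.1186, 0.0586]
tool_rot: [0.707, 0.707, 0.001, 0.002]
wrist_force: [-2.2, 1.2, 5.6]
opening: 0.0441
grasp_force: 40.1
```

Emit:
step_arm(moves=[0, 0, -0.08, 0, 30, 0, 0, -0.18, 0, 30, 0, 0, -0.28, 0, 30, 0, 0, -0.38, 0, 30, 0, 0, -0.46, 0, 30, 0, 0, -0.48, 0, 30, 0, 0, -0.48, 0, 30, 0, 0, -0.48, 0, 30])

```text
time: 8.95
tool_pos: [0.4762, -0.1173, 0.2939]
tool_rot: [0.707, 0.707, -0.001, -0.002]
wrist_force: [-0.1, 0.0, -3.9]
opening: 0.0442
grasp_force: 42.4
```

```bash
cat > f.py <<'E'
from h import *
print(observe()["tool_pos"].round(4))
# arbor by two views: fit rod axis in top & side depth
for n in ("side","top"):
    im,d,K,D,T=shot(n); W=cloud(d,K,D,T); np.savez(n+"1.npz",im=im,W=W); X,Y,Z=W[...,0],W[...,1],W[...,2]
    C=T[:3,3]
    for lo,hi in((.125,.16),(.16,.2),(.2,.229),(.229,.24)):
        m=(Z>lo)&(Z<hi)&(np.hypot(X-.612,Y+.207)<.03); P=W[m]
        if len(P)<4: print(n,lo,"few");continue
        print(n,lo,len(P),P.mean(0).round(4),np.ptp(P,axis=0).round(4))
    v,u=np.where((Z>.15)&(Z<.225)&(np.hypot(X-.612,Y+.207)<.03))
    print(n,"px rod",u.mean(),v.mean())
    m=(Z>.104)&(Z<.118)&(np.hypot(X-.612,Y+.207)<.035); P=W[m]; 
    hsv=cv2.cvtColor(im,cv2.COLOR_RGB2HSV); 
    P=W[m&(hsv[...,2]<130)&(hsv[...,1]<70)]
    if len(P)>5: print(n,"collar",len(P),cv2.minEnclosingCircle(P[:,:2].astype(np.float32)))
save("s1.png",np.load("side1.npz")["im"][130:300,290:490],4)
E
python3 f.py
```

```text
[ 0.4762 -0.1173  0.2939]
side 0.125 108 [ 0.6101 -0.2134  0.1427] [0.0208 0.0192 0.0344]
side 0.16 131 [ 0.6101 -0.2133  0.1803] [0.02   0.0176 0.0399]
side 0.2 103 [ 0.61   -0.2132  0.2148] [0.0178 0.0198 0.0286]
side 0.229 41 [ 0.6126 -0.2112  0.2342] [0.013  0.0183 0.0107]
side px rod 397.584 202.652
side collar 161 ((0.6159684062004089, -0.21176889538764954), 0.02939397469162941)
top 0.125 20 [ 0.609  -0.2059  0.1412] [0.0107 0.017  0.0291]
top 0.16 27 [ 0.6099 -0.2047  0.1804] [0.012  0.018  0.0358]
top 0.2 24 [ 0.611  -0.2047  0.2179] [0.0201 0.0156 0.0276]
top 0.229 41 [ 0.6156 -0.2087  0.234 ] [0.0184 0.0182 0.0105]
top px rod 376.0816326530612 171.53061224489795
top collar 144 ((0.6154899597167969, -0.20608021318912506), 0.027401721104979515)
```

View pics/s1.png

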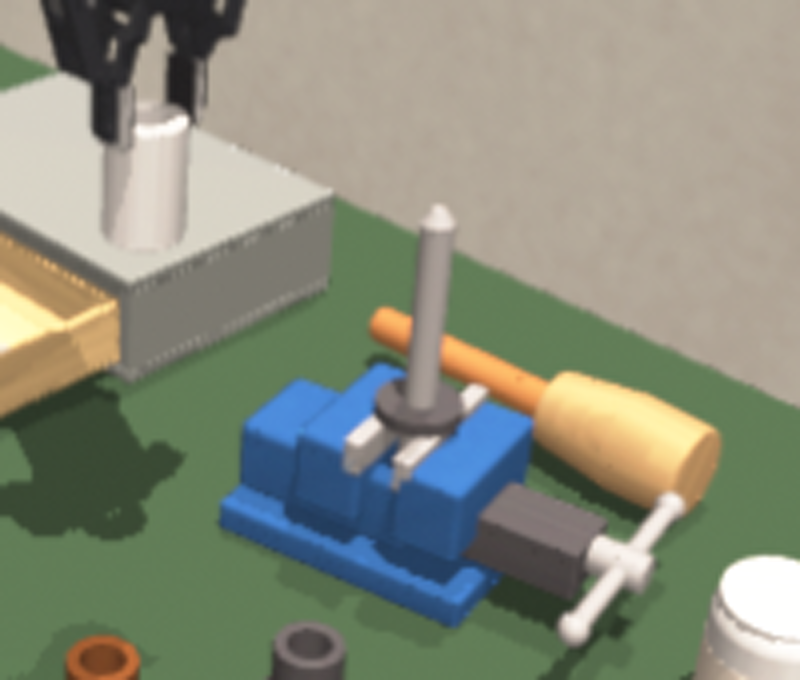

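The side crop shows the spacer held upright by its top end, and the drawer open. From both views the arbor axis is at (0.6165,-0.2088). I measure where the spacer sits in the hand.

```bash
cat > g.py <<'E'
from h import *
st=observe()["tool_pos"]
for n in ("side","top"):
    W=np.load(n+"1.npz")["W"]; X,Y,Z=W[...,0],W[...,1],W[...,2]; C=cam(n)[2][:3,3]
    P=W[(Z>.242)&(Z<.275)&(np.hypot(X-st[0],Y-st[1])<.04)]
    print(n,len(P),P.mean(0),np.ptp(P,axis=0))
    a=st[:2].copy(); e=(C[:2]-a)/np.linalg.norm(C[:2]-a)
    print(" axis",P.mean(0)[:2]-e*.785*.023, "TCP",st[:2])
    Q=W[(Z>.298)&(Z<.31)&(np.hypot(X-st[0],Y-st[1])<.04)]
    if len(Q)>5: print(" top",len(Q),Q.mean(0))
go(.6165,-.2088,.33)
E
python3 g.py
```

```text
side 281 [ 0.46351271 -0.12827299  0.2586657 ] [0.04081462 0.03466054 0.0327956 ]
 axis [ 0.47594758 -0.11518265] TCP [ 0.47575579 -0.11712083]
 top 217 [ 0.47478531 -0.12308896  0.30447596]
top 8 [ 0.46031225 -0.09926824  0.26142275] [0.01204348 0.00987768 0.0236471 ]
 axis [ 0.47634026 -0.10758004] TCP [ 0.47575579 -0.11712083]
GO [-0.1832  0.281  -0.0763] spin 0.0001 rows 3.440370289651909 0.0012657184437741818 at [ 0.4758 -0.1171  0.2929] hdg 90.01 t 9.1
```

Emit:
step_arm(moves=[0, 0, -0.076, 0, 30, -0.06, 0.09, -0.076, 0, 30, -0.12, 0.18, -0.076, 0, 30, -0.16, 0.25, -0.076, 0, 30, -0.186, 0.281, -0.076, 0, 30, -0.186, 0.281, -0.076, 0, 30, -0.186, 0.281, -0.076, 0, 30, -0.186, 0.281, -0.076, 0, 30])

```text
time: 9.85
tool_pos: [0.617, -0.21, 0.3329]
tool_rot: [0.707, 0.707, -0.0, -0.001]
wrist_force: [-0.2, 0.1, -2.4]
opening: 0.0439
grasp_force: 42.6
```

```bash
cat > k.py <<'E'
from h import *
import sys
go(.6165,-.2103,.33)
st=observe()["tool_pos"]
for n in ("side","top"):
    im,d,K,D,T=shot(n); W=cloud(d,K,D,T); X,Y,Z=W[...,0],W[...,1],W[...,2]; C=T[:3,3]
    P=W[(Z>.275)&(Z<.31)&(np.hypot(X-st[0],Y-st[1])<.04)]; e=(C[:2]-st[:2])/np.linalg.norm(C[:2]-st[:2])
    if len(P)>20: print(n,len(P)," sp axis",P.mean(0)[:2]-e*.785*.023)
    P=W[(Z>.16)&(Z<.225)&(np.hypot(X-.6165,Y+.2088)<.02)]
    if len(P)>20: print(n,len(P)," rod axis",P.mean(0)[:2]-e*.785*.010)
    if n=="side": save("s2.png",im[100:300,290:490],3)
E
python3 k.py
```

```text
GO [-0.0007 -0.0009  0.0057] spin 0.0004 rows 0.058316090729147015 0.0038288038669623144 at [ 0.617  -0.21    0.3329] hdg 90.03 t 9.8
side 277  sp axis [ 0.61582293 -0.20746482]
side 217  rod axis [ 0.6166427  -0.20858922]
top 58  sp axis [ 0.62094579 -0.20520226]
top 38  rod axis [ 0.6164732 -0.2087019]
```

View pics/s2.png

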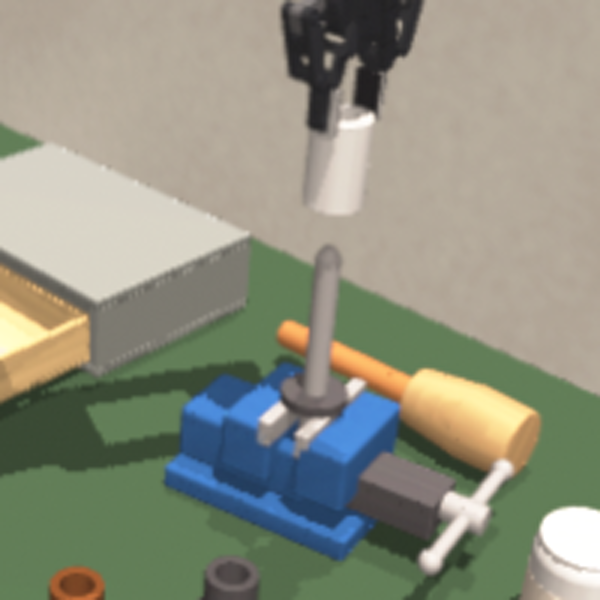

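Aligned to about 1 mm: the spacer is above the tip at (335,200) in the crop. I lower it.

Emit:
step_arm(moves=[-0.002, 0.001, 0.04, 0, 30, -0.002, 0.001, 0.08, 0, 30, -0.002, 0.001, 0.11, 0, 30, -0.002, 0.001, 0.14, 0, 30, -0.002, 0.001, 0.17, 0, 30, -0.002, 0.001, 0.2, 0, 30, -0.002, 0.001, 0.23, 0, 30, -0.002, 0.001, 0.26, 0, 30, -0.002, 0.001, 0.28, 0, 30, -0.002, 0.001, 0.3, 0, 30, -0.002, 0.001, 0.3, 0, 30])

```text
time: 11.05
tool_pos: [0.6175, -0.2114, 0.1821]
tool_rot: [0.707, 0.707, -0.001, -0.002]
wrist_force: [-0.6, 0.4, -2.9]
opening: 0.044
grasp_force: 42.6
```

Emit:
step_arm(moves=[0, 0, 0.01, 0, 30, 0, 0, 0.018, 0, 30, 0, 0, 0.022, 0, 30, 0, 0, 0.022, 0, 30])

```text
time: 11.45
tool_pos: [0.6185, -0.2118, 0.1731]
tool_rot: [0.707, 0.707, 0.0, 0.0]
wrist_force: [-0.9, -0.3, -3.0]
opening: 0.0443
grasp_force: 42.6
```

Emit:
step_arm(moves=[0, 0, 0.003, 0, 30, 0, 0, 0.003, 0, 64, 0, 0, 0.003, 0, 64, 0, 0, 0.003, 0, 64, 0, 0, -0.05, 0, 64, 0, 0, -0.12, 0, 64, 0, 0, -0.2, 0, 64, 0, 0, -0.26, 0, 64, 0, 0, -0.26, 0, 64, 0, 0, -0.26, 0, 64])

```text
time: 12.45
tool_pos: [0.6191, -0.2122, 0.3047]
tool_rot: [0.707, 0.707, 0.001, 0.002]
wrist_force: [-0.1, -0.8, -0.7]
opening: 0.0641
grasp_force: 0.0
```

```bash
cat > s.py <<'E'
from h import *
# stack on the arbor: top height and axis; plus loose parts, side + top
for n in ("side","top"):
    im,d,K,D,T=shot(n); W=cloud(d,K,D,T); np.savez(n+"2.npz",im=im,W=W); X,Y,Z=W[...,0],W[...,1],W[...,2]
    r=np.hypot(X-.6165,Y+.2088)
    for lo in np.arange(.112,.25,.01):
        P=W[(Z>lo)&(Z<lo+.01)&(r<.034)]
        if len(P)>8: print(n,round(lo,3),len(P),"xy ext",np.ptp(P,axis=0)[:2].round(3),"ctr",((P.max(0)+P.min(0))/2)[:2].round(4))
    P=W[(Z>.035)&(Z<.06)&(np.hypot(X-.4585,Y+.268)<.06)]
    if len(P)>8: print(n,"bush",np.round(cv2.minEnclosingCircle(P[P[:,2]>np.percentile(P[:,2],95)-.006][:,:2].astype(np.float32))[0],4))
go(.5178,.3065,.2)
E
python3 s.py
```

```text
side 0.112 77 xy ext [0.041 0.052] ctr [ 0.6092 -0.2102]
side 0.122 68 xy ext [0.032 0.039] ctr [ 0.607  -0.2152]
side 0.132 73 xy ext [0.037 0.039] ctr [ 0.6101 -0.2152]
side 0.142 74 xy ext [0.032 0.043] ctr [ 0.6088 -0.2125]
side 0.152 67 xy ext [0.035 0.037] ctr [ 0.6095 -0.2144]
side 0.162 73 xy ext [0.033 0.042] ctr [ 0.6099 -0.2125]
side 0.172 147 xy ext [0.047 0.046] ctr [ 0.6172 -0.2108]
side 0.182 56 xy ext [0.038 0.043] ctr [ 0.6165 -0.2108]
side 0.192 36 xy ext [0.015 0.016] ctr [ 0.6115 -0.2121]
side 0.202 34 xy ext [0.018 0.018] ctr [ 0.6136 -0.2098]
side 0.212 34 xy ext [0.021 0.016] ctr [ 0.6131 -0.2111]
side 0.222 33 xy ext [0.013 0.019] ctr [ 0.6127 -0.2103]
side 0.232 39 xy ext [0.017 0.019] ctr [ 0.6146 -0.2102]
side bush [ 0.4589 -0.2692]
top 0.112 19 xy ext [0.04  0.039] ctr [ 0.6155 -0.2054]
top 0.122 12 xy ext [0.024 0.039] ctr [ 0.6071 -0.2069]
top 0.132 9 xy ext [0.032 0.033] ctr [ 0.612  -0.2055]
top 0.142 14 xy ext [0.025 0.033] ctr [ 0.6073 -0.2044]
top 0.152 14 xy ext [0.026 0.035] ctr [ 0.6085 -0.2046]
top 0.162 15 xy ext [0.033 0.038] ctr [ 0.6111 -0.2071]
top 0.172 88 xy ext [0.046 0.035] ctr [ 0.6176 -0.2047]
top 0.182 30 xy ext [0.038 0.029] ctr [ 0.6152 -0.2041]
top 0.222 20 xy ext [0.02  0.015] ctr [ 0.6164 -0.2075]
top 0.232 26 xy ext [0.014 0.013] ctr [ 0.6159 -0.2083]
top bush [ 0.4588 -0.2683]
GO [ 1.0357 -0.1992  0.2047] spin 0.0002 rows 10.743708330747127 0.0016911624787435539 at [ 0.6178 -0.2115  0.3015] hdg 90.01 t 12.6
```

The spacer is seated, with its top at z≈0.18. Next I look at the washers from closer up.

Emit:
step_arm(moves=[0.1, -0.02, 0, 0, 80, 0.2, -0.05, 0, 0, 80, 0.3, -0.08, 0.02, 0, 80, 0.4, -0.11, 0.06, 0, 80, 0.5, -0.14, 0.1, 0, 80, 0.59, -0.17, 0.15, 0, 80, 0.683, -0.18, 0.19, 0, 80, 0.683, -0.18, 0.2, 0, 80, 0.683, -0.18, 0.2, 0, 80, 0.683, -0.18, 0.2, 0, 80])

```text
time: 13.55
tool_pos: [0.5272, 0.1297, 0.2015]
tool_rot: [0.707, 0.708, -0.002, -0.001]
wrist_force: [0.1, -0.1, 0.2]
opening: 0.08
grasp_force: 0.0
```

```bash
cat > w.py <<'E'
from h import *
from d import washers
import sys
im,d,K,D,T=shot("wrist"); W=cloud(d,K,D,T)
washers(im,W)
if len(sys.argv)>1: save(sys.argv[1],im)
x,y=.530,.093
go(x,y,.06); go(x,y,.023)
E
python3 w.py w4.png
```

```text
washer px [325. 209.] area 1614.5 circ [0.5303 0.0921] 0.0295 mean [0.53   0.0942 0.0294] z 0.03
washer px [320. 143.] area 1914.0 circ [0.5228 0.1693] 0.0279 mean [0.5236 0.1698 0.0299] z 0.0301
washer px [320.  82.] area 2281.0 circ [0.5234 0.2312] 0.0276 mean [0.5239 0.2314 0.0295] z 0.0302
washer px [314.  14.] area 1038.0 circ [0.5178 0.3027] 0.0272 mean [0.5181 0.2937 0.0295] z 0.0302
GO [-0.0719  0.0039  0.2853] spin 0.0001 rows 2.9421113991649754 0.000547113904182876 at [0.5282 0.129  0.2026] hdg 90.0 t 13.6
GO [-0.0718  0.004   0.3593] spin 0.0001 rows 3.6639976314316947 0.000547113904182876 at [0.5282 0.129  0.2026] hdg 90.0 t 13.6
```

View pics/w4.png

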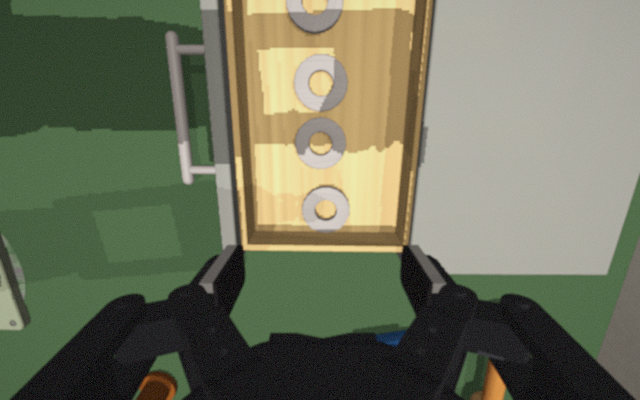

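Washers are at (325,209), (320,143), (320,82), (314,14). I take the nearest first.

Emit:
step_arm(moves=[-0.03, 0.004, 0.08, 0, 72, -0.072, 0.004, 0.16, 0, 72, -0.072, 0.004, 0.24, 0, 72, -0.072, 0.004, 0.3, 0, 72, -0.072, 0.004, 0.34, 0, 72, -0.072, 0.004, 0.355, 0, 72, -0.072, 0.004, 0.36, 0, 72, -0.072, 0.004, 0.36, 0, 72, -0.072, 0.004, 0.36, 0, 72], squeeze=50)

```text
time: 14.5
tool_pos: [0.532, 0.0934, 0.0249]
tool_rot: [0.707, 0.707, 0.001, 0.001]
wrist_force: [-0.1, -0.0, 0.3]
opening: 0.0719
grasp_force: 0.0
```

Emit:
step_arm(moves=[0, -0.002, 0.003, 0, 72, 0, -0.002, 0.005, 0, 40, 0, -0.002, 0.005, 0, 40, 0, -0.002, 0.005, 0, 40, 0, -0.002, 0.005, 0, 40, 0, -0.002, 0.005, 0, 40])

```text
time: 15.1
tool_pos: [0.5306, 0.0938, 0.0223]
tool_rot: [0.707, 0.707, 0.001, 0.001]
wrist_force: [-0.8, -0.4, 5.9]
opening: 0.053
grasp_force: 51.2
```

Emit:
step_arm(moves=[0, 0, -0.03, 0, 40, 0, 0, -0.1, 0, 40, 0, 0, -0.2, 0, 40, 0, 0, -0.3, 0, 40, 0, 0, -0.4, 0, 40, 0, 0, -0.5, 0, 40, 0, 0, -0.58, 0, 40, 0, 0, -0.58, 0, 40, 0, 0, -0.58, 0, 40])

```text
time: 16.0
tool_pos: [0.5295, 0.0938, 0.3124]
tool_rot: [0.707, 0.707, 0.001, 0.001]
wrist_force: [-0.2, 0.2, -2.9]
opening: 0.0524
grasp_force: 52.9
```

```bash
cat > v.py <<'E'
from h import *
import sys
# held washer relative to TCP from the wrist camera; then way to the arbor
st=observe(); print(st["opening"],st["grasp_force"])
p=st["tool_pos"]
im,d,K,D,T=shot("side"); W=cloud(d,K,D,T); X,Y,Z=W[...,0],W[...,1],W[...,2]
P=W[(np.hypot(X-p[0],Y-p[1])<.034)&(Z>p[2]-.015)&(Z<p[2]+.02)]
hi=np.percentile(P[:,2],97); print("z-range rel TCP",np.percentile(P[:,2],[2,97])-p[2], "ctr",((np.percentile(P,98,axis=0)+np.percentile(P,2,axis=0))/2).round(4),"mean",P.mean(0).round(4),"tcp",p.round(4))
u=pix(p,K,D,T)[0].astype(int); 
if len(sys.argv)>1: save(sys.argv[1],im[u[1]-60:u[1]+50,u[0]-70:u[0]+70],5)
go(.6165,-.2088,.31)
E
python3 v.py h1.png
```

```text
0.052439081405250526 52.89938868954778
z-range rel TCP [-0.00172072  0.01762514] ctr [0.528  0.0896 0.3208] mean [0.5309 0.0863 0.3192] tcp [0.5295 0.0938 0.3124]
GO [-6.052e-01  1.759e-01  1.000e-04] spin 0.0003 rows 6.302034321006614 0.002674618950230327 at [0.5284 0.0937 0.3102] hdg 90.02 t 16.1
```

View pics/h1.png

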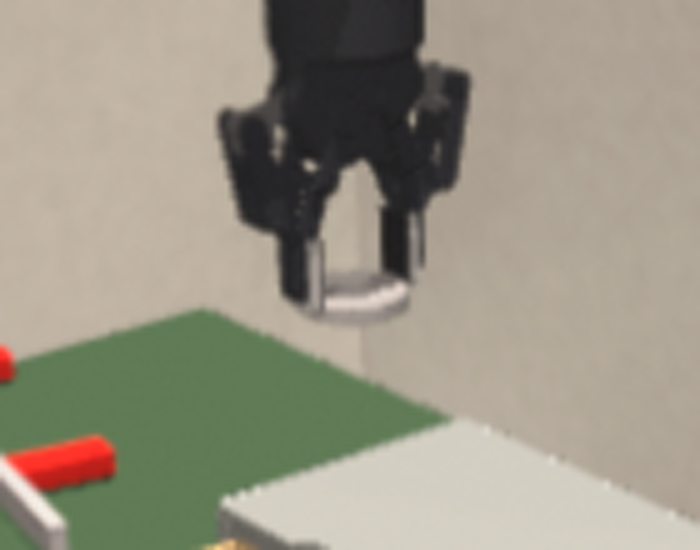

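The washer is held level at the fingertips, at (360,300) in the crop. I carry it to the arbor.

Emit:
step_arm(moves=[-0.1, 0.03, 0, 0, 40, -0.2, 0.06, 0, 0, 40, -0.3, 0.09, 0, 0, 40, -0.4, 0.12, 0, 0, 40, -0.5, 0.15, 0, 0, 40, -0.58, 0.17, 0, 0, 40, -0.605, 0.176, 0, 0, 40, -0.605, 0.176, 0, 0, 40, -0.605, 0.176, 0, 0, 40, -0.605, 0.176, 0, 0, 40])

```text
time: 17.05
tool_pos: [0.6169, -0.2068, 0.3098]
tool_rot: [0.706, 0.708, -0.0, -0.001]
wrist_force: [-0.1, -0.1, -1.6]
opening: 0.0522
grasp_force: 52.9
```

```bash
python3 v.py
```

```text
0.05219181179436154 52.9328097961843
z-range rel TCP [-0.00171889  0.01831961] ctr [ 0.6146 -0.2137  0.3183] mean [ 0.618  -0.215   0.3169] tcp [ 0.6169 -0.2068  0.3098]
GO [-0.0041 -0.0013  0.0007] spin 0.0016 rows 0.04349083016300869 0.016387227396905353 at [ 0.6172 -0.2068  0.3104] hdg 90.14 t 17.1
```

Emit:
step_arm(moves=[-0.004, -0.001, 0.04, 0, 40, -0.004, -0.001, 0.08, 0, 40, -0.004, -0.001, 0.11, 0, 40, -0.004, -0.001, 0.14, 0, 40, -0.004, -0.001, 0.16, 0, 40, -0.004, -0.001, 0.18, 0, 40, -0.004, -0.001, 0.18, 0, 40])

```text
time: 17.8
tool_pos: [0.6161, -0.2103, 0.2189]
tool_rot: [0.707, 0.707, -0.0, -0.001]
wrist_force: [-0.7, -0.5, -1.7]
opening: 0.0524
grasp_force: 52.9
```

Emit:
step_arm(moves=[0, 0, 0.02, 0, 40, 0, 0, 0.04, 0, 40, 0, 0, 0.055, 0, 40, 0, 0, 0.065, 0, 40, 0, 0, 0.065, 0, 40])

```text
time: 18.3
tool_pos: [0.6163, -0.2106, 0.1869]
tool_rot: [0.707, 0.707, -0.0, -0.001]
wrist_force: [-0.8, -0.5, -2.2]
opening: 0.0522
grasp_force: 52.9
```

Emit:
step_arm(moves=[0, 0, 0.002, 0, 72, 0, 0, 0.002, 0, 72, 0, 0, 0.002, 0, 72, 0, 0, -0.05, 0, 72, 0, 0, -0.14, 0, 72, 0.03, -0.01, -0.23, 0, 72, 0.12, -0.04, -0.23, 0, 72, 0.22, -0.06, -0.23, 0, 72, 0.32, -0.08, -0.23, 0, 72, 0.42, -0.1, -0.2, 0, 72, 0.52, -0.13, -0.15, 0, 72, 0.61, -0.16, -0.1, 0, 72])

```text
time: 19.5
tool_pos: [0.5417, 0.0821, 0.247]
tool_rot: [0.707, 0.707, 0.002, 0.001]
wrist_force: [-0.1, 0.5, 0.6]
opening: 0.0722
grasp_force: 0.0
```

```bash
cat > w2.py <<'E'
from h import *
import sys
from d import washers
x,y=map(float,sys.argv[1:3])
im,d,K,D,T=shot("wrist"); washers(im,cloud(d,K,D,T))
im,d,K,D,T=shot("side"); W=cloud(d,K,D,T); X,Y,Z=W[...,0],W[...,1],W[...,2]; r=np.hypot(X-.6165,Y+.2088)
P=W[(r>.012)&(r<.034)&(Z>.172)&(Z<.25)]; q=np.percentile(P[:,2],[50,85,98]); Q=P[P[:,2]>q[2]-.005]
print("stack top z",q.round(4),"ctr",np.round(cv2.minEnclosingCircle(Q[:,:2].astype(np.float32))[0],4),np.ptp(Q,axis=0).round(3))
P=W[(Z>.035)&(Z<.06)&(np.hypot(X-.4585,Y+.268)<.06)]
if len(P)>8: print("bush",np.round(cv2.minEnclosingCircle(P[P[:,2]>np.percentile(P[:,2],95)-.006][:,:2].astype(np.float32))[0],4))
go(x,y,.022)
E
python3 w2.py .5232 .1697
```

```text
washer px [307.  97.] area 1621.0 circ [0.5236 0.1714] 0.0278 mean [0.5238 0.1719 0.0285] z 0.0302
washer px [307.  42.] area 1921.0 circ [0.5238 0.2325] 0.0287 mean [0.5242 0.2317 0.0295] z 0.0302
stack top z [0.1904 0.1922 0.2112] ctr [ 0.6079 -0.2163] [0.008 0.007 0.027]
bush [ 0.4573 -0.269 ]
GO [ 0.1683 -0.0236  0.4417] spin 0.0043 rows 4.732823346081445 0.04507446858115971 at [0.5372 0.0852 0.2426] hdg 90.39 t 19.6
```

Emit:
step_arm(moves=[0.08, -0.02, 0.05, 0, 72, 0.15, -0.026, 0.14, 0, 72, 0.15, -0.026, 0.24, 0, 72, 0.15, -0.026, 0.33, 0, 72, 0.15, -0.026, 0.374, 0, 72, 0.15, -0.026, 0.374, 0, 72, 0.15, -0.026, 0.374, 0, 72])

```text
time: 20.3
tool_pos: [0.5298, 0.1549, 0.0599]
tool_rot: [0.707, 0.707, 0.001, 0.001]
wrist_force: [-0.1, 0.1, 0.0]
opening: 0.0718
grasp_force: 0.0
```

```bash
python3 -c "
from h import *
go(.5232,.1697,.0215)"
```

```text
GO [ 0.0296 -0.0133  0.0767] spin -0.0001 rows 0.8328572530833592 0.001469674445903954 at [0.5298 0.1549 0.0599] hdg 89.99 t 20.3
```

Emit:
step_arm(moves=[0.03, -0.013, 0.02, 0, 72, 0.03, -0.013, 0.05, 0, 72, 0.03, -0.013, 0.07, 0, 72, 0.03, -0.013, 0.077, 0, 72, 0.03, -0.013, 0.077, 0, 72, 0.03, -0.013, 0.077, 0, 72])

```text
time: 20.9
tool_pos: [0.5221, 0.1702, 0.0204]
tool_rot: [0.707, 0.707, 0.0, 0.0]
wrist_force: [0.2, -0.2, -0.1]
opening: 0.0722
grasp_force: 0.0
```

Emit:
step_arm(moves=[0, 0.002, -0.003, 0, 40, 0, 0.002, -0.003, 0, 40, 0, 0.002, -0.003, 0, 40, 0, 0.002, -0.003, 0, 40, 0, 0.002, -0.003, 0, 40])

```text
time: 21.4
tool_pos: [0.5246, 0.1703, 0.0234]
tool_rot: [0.707, 0.707, 0.001, 0.001]
wrist_force: [-0.3, -0.9, 4.9]
opening: 0.0524
grasp_force: 51.2
```

Emit:
step_arm(moves=[0, 0, -0.03, 0, 40, 0, 0, -0.1, 0, 40, 0, 0, -0.2, 0, 40, 0, 0, -0.3, 0, 40, 0, 0, -0.4, 0, 40, -0.05, 0.01, -0.5, 0, 40, -0.13, 0.03, -0.55, 0, 40, -0.22, 0.06, -0.58, 0, 40, -0.32, 0.09, -0.58, 0, 40, -0.42, 0.12, -0.58, 0, 40, -0.42, 0.12, -0.58, 0, 40])

```text
time: 22.5
tool_pos: [0.5834, -0.0451, 0.3121]
tool_rot: [0.709, 0.705, -0.001, 0.001]
wrist_force: [0.0, 1.2, -1.2]
opening: 0.0524
grasp_force: 52.8
```

```bash
python3 -c "
from h import *
go(.6165,-.2095,.31)"
```

```text
GO [-0.3284  0.0682  0.0052] spin -0.0038 rows 3.354240589761251 0.03962454811024016 at [ 0.5834 -0.0451  0.3121] hdg 89.66 t 22.5
```

Emit:
step_arm(moves=[-0.09, 0.02, 0.005, 0, 40, -0.18, 0.035, 0.005, 0, 40, -0.27, 0.055, 0.005, 0, 40, -0.328, 0.068, 0.005, 0, 40, -0.328, 0.068, 0.005, 0, 40, -0.328, 0.068, 0.005, 0, 40])

```text
time: 23.1
tool_pos: [0.6165, -0.2035, 0.3089]
tool_rot: [0.707, 0.707, 0.0, -0.001]
wrist_force: [-0.1, 0.4, -2.4]
opening: 0.0521
grasp_force: 52.8
```

```bash
python3 -c "
from h import *
go(.6165,-.2095,.228);go(.6165,-.2095,.197)"
```

```text
GO [-0.0122  0.0003  0.1618] spin -0.0005 rows 1.6225203085954147 0.005354935158107861 at [ 0.6165 -0.2035  0.3089] hdg 89.95 t 23.1
GO [-0.0123  0.0004  0.2238] spin -0.0005 rows 2.241310082203012 0.005354935158107861 at [ 0.6165 -0.2035  0.3089] hdg 89.95 t 23.1
```

Emit:
step_arm(moves=[-0.008, 0, 0.03, 0, 40, -0.008, 0, 0.06, 0, 40, -0.008, 0, 0.09, 0, 40, -0.008, 0, 0.09, 0, 40])

```text
time: 23.5
tool_pos: [0.6147, -0.2058, 0.2594]
tool_rot: [0.707, 0.708, -0.001, -0.004]
wrist_force: [-0.4, 0.9, -2.4]
opening: 0.0517
grasp_force: 52.8
```

Emit:
step_arm(moves=[-0.007, 0.003, 0, 0, 40, -0.007, 0.003, 0.03, 0, 40, -0.007, 0.003, 0.05, 0, 40, -0.007, 0.003, 0.07, 0, 40, -0.007, 0.003, 0.09, 0, 40, -0.007, 0.003, 0.11, 0, 40, -0.007, 0.003, 0.123, 0, 40, -0.007, 0.003, 0.123, 0, 40])

```text
time: 24.3
tool_pos: [0.6178, -0.211, 0.201]
tool_rot: [0.707, 0.707, -0.0, -0.001]
wrist_force: [-0.4, 1.3, -2.8]
opening: 0.0521
grasp_force: 52.8
```

Threaded, so I release and go back to the drawer.

Emit:
step_arm(moves=[0, 0, 0.006, 0, 40, 0, 0, 0.006, 0, 72, 0, 0, 0.006, 0, 72, 0, 0, 0.006, 0, 72, 0, 0, -0.05, 0, 72, 0, 0, -0.14, 0, 72, 0.03, -0.01, -0.2, 0, 72, 0.12, -0.04, -0.2, 0, 72, 0.22, -0.06, -0.2, 0, 72, 0.32, -0.08, -0.2, 0, 72, 0.42, -0.1, -0.2, 0, 72, 0.52, -0.13, -0.15, 0, 72])

```text
time: 25.5
tool_pos: [0.5584, 0.0414, 0.2865]
tool_rot: [0.707, 0.707, 0.004, 0.004]
wrist_force: [1.1, 0.1, 0.6]
opening: 0.0716
grasp_force: 0.0
```

Emit:
step_arm(moves=[0.09, -0.03, 0.02, 0, 72, 0.18, -0.05, 0.05, 0, 72, 0.27, -0.05, 0.08, 0, 72, 0.3, -0.05, 0.12, 0, 72, 0.3, -0.05, 0.12, 0, 72])

```text
time: 26.0
tool_pos: [0.5291, 0.1916, 0.2198]
tool_rot: [0.706, 0.709, -0.002, -0.001]
wrist_force: [-0.6, 0.1, -1.3]
opening: 0.0717
grasp_force: 0.0
```

```bash
python3 w2.py .5235 .2315
```

```text
washer px [321. 142.] area 1709.5 circ [0.5247 0.2306] 0.0279 mean [0.5257 0.2314 0.0298] z 0.0302
washer px [315.  71.] area 2085.0 circ [0.5194 0.3059] 0.0274 mean [0.5195 0.3059 0.0299] z 0.0303
stack top z [0.1976 0.202  0.2096] ctr [ 0.6085 -0.2143] [0.009 0.012 0.024]
bush [ 0.4585 -0.2688]
GO [ 0.0846 -0.0157  0.401 ] spin 0.0006 rows 4.101167799491366 0.006196655015959893 at [0.5313 0.1894 0.2225] hdg 90.05 t 26.1
```

Emit:
step_arm(moves=[0.08, -0.015, 0.06, 0, 72, 0.08, -0.015, 0.16, 0, 72, 0.08, -0.015, 0.24, 0, 72, 0.08, -0.015, 0.31, 0, 72, 0.08, -0.015, 0.33, 0, 72, 0.08, -0.015, 0.33, 0, 72, 0.08, -0.015, 0.33, 0, 72])

```text
time: 26.8
tool_pos: [0.5261, 0.2293, 0.0597]
tool_rot: [0.707, 0.707, 0.002, 0.001]
wrist_force: [0.4, -0.7, 0.2]
opening: 0.0718
grasp_force: 0.0
```

```bash
python3 -c "
from h import *
go(.524,.2312,.0215)"
```

```text
GO [ 0.0036 -0.0046  0.0764] spin -0.0006 rows 0.7662297664247245 0.0062817765101496744 at [0.5261 0.2293 0.0597] hdg 89.95 t 26.8
```

Emit:
step_arm(moves=[0.004, -0.004, 0.03, 0, 72, 0.004, -0.004, 0.06, 0, 72, 0.004, -0.004, 0.073, 0, 72, 0.004, -0.004, 0.075, 0, 72, 0.004, -0.004, 0.075, 0, 72, 0.004, -0.004, 0.075, 0, 40, 0.004, -0.004, 0.075, 0, 40, 0.004, -0.004, 0.075, 0, 40, 0.004, -0.004, 0.075, 0, 40, 0.004, -0.004, 0.075, 0, 40])

```text
time: 27.8
tool_pos: [0.5231, 0.2318, 0.0213]
tool_rot: [0.707, 0.707, 0.001, 0.001]
wrist_force: [-0.8, -0.3, 5.9]
opening: 0.0529
grasp_force: 51.4
```

Emit:
step_arm(moves=[0, 0, -0.03, 0, 40, 0, 0, -0.1, 0, 40, 0, 0, -0.2, 0, 40, 0, 0, -0.3, 0, 40, 0, 0, -0.4, 0, 40, -0.05, 0.01, -0.5, 0, 40, -0.13, 0.03, -0.55, 0, 40, -0.22, 0.06, -0.58, 0, 40, -0.32, 0.08, -0.58, 0, 40, -0.42, 0.1, -0.58, 0, 40, -0.52, 0.12, -0.58, 0, 40, -0.6, 0.14, -0.58, 0, 40])

```text
time: 29.0
tool_pos: [0.591, -0.0703, 0.3101]
tool_rot: [0.707, 0.707, -0.0, -0.0]
wrist_force: [0.3, 0.6, -2.5]
opening: 0.0529
grasp_force: 52.9
```

```bash
python3 -c "
from h import *
go(.6168,-.2095,.31)"
```

```text
GO [-2.783e-01  5.170e-02  1.000e-04] spin -0.0001 rows 2.830921948791925 0.000543069519822259 at [ 0.591  -0.0703  0.3101] hdg 90.0 t 29.0
```

Emit:
step_arm(moves=[-0.09, 0.02, 0, 0, 40, -0.18, 0.035, 0, 0, 40, -0.26, 0.05, 0, 0, 40, -0.274, 0.052, 0, 0, 40, -0.274, 0.052, 0, 0, 40, -0.274, 0.052, 0, 0, 40, -0.274, 0.052, 0, 0, 40])

```text
time: 29.7
tool_pos: [0.6175, -0.2036, 0.3099]
tool_rot: [0.706, 0.708, 0.0, -0.0]
wrist_force: [0.7, -0.2, -0.3]
opening: 0.0534
grasp_force: 52.9
```

```bash
python3 -c "
from h import *
go(.6168,-.2095,.26)"
```

```text
GO [-0.0118 -0.0015  0.0998] spin 0.0014 rows 1.005153047668311 0.014761947109606975 at [ 0.6175 -0.2036  0.3099] hdg 90.13 t 29.7
```

Emit:
step_arm(moves=[-0.012, -0.001, 0.03, 0, 40, -0.012, -0.001, 0.06, 0, 40, -0.012, -0.001, 0.09, 0, 40, -0.012, -0.001, 0.1, 0, 40, -0.012, -0.001, 0.1, 0, 40])

```text
time: 30.2
tool_pos: [0.6161, -0.2108, 0.2571]
tool_rot: [0.707, 0.707, -0.001, -0.002]
wrist_force: [-0.2, 0.1, -2.1]
opening: 0.0531
grasp_force: 52.9
```

Emit:
step_arm(moves=[0.002, 0.001, 0.02, 0, 40, 0.002, 0.001, 0.04, 0, 40, 0.002, 0.001, 0.06, 0, 40, 0.002, 0.001, 0.08, 0, 40, 0.002, 0.001, 0.098, 0, 40, 0.002, 0.001, 0.1, 0, 40])

```text
time: 30.8
tool_pos: [0.6166, -0.21, 0.2073]
tool_rot: [0.707, 0.707, -0.001, -0.002]
wrist_force: [-0.1, -0.3, -1.1]
opening: 0.0527
grasp_force: 52.9
```

Emit:
step_arm(moves=[0, 0, 0.006, 0, 40, 0, 0, 0.006, 0, 72, 0, 0, 0.006, 0, 72, 0, 0, 0.006, 0, 72, 0, 0, -0.05, 0, 72, 0, 0, -0.14, 0, 72, 0.03, -0.01, -0.2, 0, 72, 0.12, -0.04, -0.2, 0, 72, 0.22, -0.06, -0.2, 0, 72, 0.32, -0.08, -0.2, 0, 72, 0.42, -0.1, -0.2, 0, 72, 0.52, -0.13, -0.15, 0, 72])

```text
time: 32.0
tool_pos: [0.5572, 0.0423, 0.2933]
tool_rot: [0.707, 0.707, 0.003, 0.004]
wrist_force: [0.6, 0.1, -0.6]
opening: 0.072
grasp_force: 0.0
```

Emit:
step_arm(moves=[0.09, -0.03, 0.02, 0, 72, 0.18, -0.05, 0.05, 0, 72, 0.27, -0.06, 0.08, 0, 72, 0.36, -0.06, 0.12, 0, 72, 0.44, -0.06, 0.12, 0, 72, 0.44, -0.06, 0.12, 0, 72])

```text
time: 32.6
tool_pos: [0.5243, 0.2649, 0.2288]
tool_rot: [0.705, 0.709, 0.001, -0.001]
wrist_force: [-0.1, -0.4, 0.0]
opening: 0.0718
grasp_force: 0.0
```

```bash
python3 w2.py .519 .306
```

```text
washer px [319. 140.] area 1629.5 circ [0.519  0.3052] 0.028 mean [0.5198 0.3065 0.0298] z 0.0302
stack top z [0.2013 0.2116 0.213 ] ctr [ 0.6164 -0.213 ] [0.057 0.056 0.021]
bush [ 0.4578 -0.2707]
GO [ 0.0901 -0.0129  0.415 ] spin 0.0016 rows 4.248734753641801 0.016344232321535448 at [0.5253 0.2611 0.2295] hdg 90.14 t 32.7
```

Emit:
step_arm(moves=[0.09, -0.013, 0.06, 0, 72, 0.09, -0.013, 0.16, 0, 72, 0.09, -0.013, 0.25, 0, 72, 0.09, -0.013, 0.32, 0, 72, 0.09, -0.013, 0.34, 0, 72, 0.09, -0.013, 0.34, 0, 72, 0.09, -0.013, 0.34, 0, 72])

```text
time: 33.4
tool_pos: [0.5211, 0.3053, 0.0615]
tool_rot: [0.707, 0.707, 0.002, 0.001]
wrist_force: [-0.8, 0.7, 0.7]
opening: 0.0719
grasp_force: 0.0
```

```bash
python3 -c "
from h import *
go(.5188,.3058,.0215)"
```

```text
GO [ 0.0009 -0.0049  0.08  ] spin -0.0006 rows 0.8016631797311985 0.00617767681193894 at [0.5211 0.3053 0.0615] hdg 89.95 t 33.4
```

Emit:
step_arm(moves=[0.001, -0.004, 0.03, 0, 72, 0.001, -0.004, 0.06, 0, 72, 0.001, -0.004, 0.076, 0, 72, 0.001, -0.004, 0.079, 0, 72, 0.001, -0.004, 0.079, 0, 72, 0.001, -0.004, 0.079, 0, 40, 0.001, -0.004, 0.079, 0, 40, 0.001, -0.004, 0.079, 0, 40, 0.001, -0.004, 0.079, 0, 40, 0.001, -0.004, 0.079, 0, 40])

```text
time: 34.4
tool_pos: [0.5181, 0.3062, 0.021]
tool_rot: [0.707, 0.707, 0.001, 0.001]
wrist_force: [-0.8, -0.6, 5.5]
opening: 0.0534
grasp_force: 51.7
```

Emit:
step_arm(moves=[0, 0, -0.03, 0, 40, 0, 0, -0.1, 0, 40, 0, 0, -0.2, 0, 40, 0, 0, -0.3, 0, 40, 0, 0, -0.4, 0, 40, -0.05, 0.01, -0.5, 0, 40, -0.13, 0.03, -0.55, 0, 40, -0.22, 0.06, -0.58, 0, 40, -0.32, 0.08, -0.58, 0, 40, -0.42, 0.1, -0.58, 0, 40, -0.52, 0.12, -0.58, 0, 40, -0.62, 0.14, -0.58, 0, 40])

```text
time: 35.6
tool_pos: [0.5848, 0.001, 0.3097]
tool_rot: [0.707, 0.707, -0.0, -0.0]
wrist_force: [1.5, 0.6, -1.6]
opening: 0.0531
grasp_force: 52.9
```

```bash
python3 -c "
from h import *
go(.6166,-.2098,.31)"
```

```text
GO [-0.4216  0.0633 -0.0008] spin 0.0004 rows 4.263036080261262 0.0037192783463967758 at [0.5848 0.001  0.3097] hdg 90.03 t 35.6
```

Emit:
step_arm(moves=[-0.09, 0.015, 0, 0, 40, -0.18, 0.03, 0, 0, 40, -0.27, 0.045, 0, 0, 40, -0.36, 0.057, 0, 0, 40, -0.42, 0.063, 0, 0, 40, -0.42, 0.063, 0, 0, 40, -0.42, 0.063, 0, 0, 40, -0.42, 0.063, 0, 0, 40])

```text
time: 36.4
tool_pos: [0.6168, -0.2061, 0.3094]
tool_rot: [0.707, 0.708, 0.0, -0.001]
wrist_force: [-0.1, -0.0, -1.9]
opening: 0.053
grasp_force: 52.9
```

```bash
python3 -c "
from h import *
go(.6166,-.2098,.26)"
```

```text
GO [-0.0075 -0.0003  0.0989] spin 0.0008 rows 0.9917941744314887 0.008747282436290225 at [ 0.6168 -0.2061  0.3094] hdg 90.08 t 36.4
```

Emit:
step_arm(moves=[-0.007, 0, 0.03, 0, 40, -0.007, 0, 0.06, 0, 40, -0.007, 0, 0.09, 0, 40, -0.007, 0, 0.1, 0, 40, -0.007, 0, 0.1, 0, 40])

```text
time: 36.9
tool_pos: [0.616, -0.2101, 0.257]
tool_rot: [0.707, 0.707, -0.001, -0.002]
wrist_force: [-0.5, -0.0, -1.9]
opening: 0.0529
grasp_force: 52.9
```

Emit:
step_arm(moves=[0, 0, 0.02, 0, 40, 0, 0, 0.04, 0, 40, 0, 0, 0.06, 0, 40, 0, 0, 0.08, 0, 40, 0, 0, 0.08, 0, 40])

```text
time: 37.4
tool_pos: [0.6157, -0.2103, 0.2168]
tool_rot: [0.707, 0.707, -0.001, -0.002]
wrist_force: [0.7, 0.2, -1.8]
opening: 0.0528
grasp_force: 52.9
```

Emit:
step_arm(moves=[0, 0, 0.004, 0, 40, 0, 0, 0.004, 0, 72, 0, 0, 0.004, 0, 72, 0, 0, 0.004, 0, 72, 0, 0, -0.05, 0, 72, 0, 0, -0.13, 0, 72, -0.02, -0.06, -0.13, 0, 72, -0.05, -0.15, -0.13, 0, 72, -0.09, -0.24, -0.1, 0, 72, -0.117, -0.316, -0.03, 0, 72, -0.117, -0.316, 0.0, 0, 72, -0.117, -0.316, 0.0, 0, 72])

```text
time: 38.6
tool_pos: [0.4563, -0.2686, 0.217]
tool_rot: [0.708, 0.706, -0.0, -0.003]
wrist_force: [0.1, -0.0, 0.1]
opening: 0.072
grasp_force: 0.0
```

```bash
cat > x.py <<'E'
from h import *
im,d,K,D,T=shot("wrist"); W=cloud(d,K,D,T); X,Y,Z=W[...,0],W[...,1],W[...,2]; save("w5.png",im)
P=W[(Z>.044)&(Z<.056)&(np.hypot(X-.4585,Y+.268)<.05)]; print("bush wrist",len(P),[np.round(v,4) for v in cv2.minEnclosingCircle(P[:,:2].astype(np.float32))],np.median(P[:,2]))
for n in("side","top"):
    im,d,K,D,T=shot(n); W=cloud(d,K,D,T); X,Y,Z=W[...,0],W[...,1],W[...,2]; r=np.hypot(X-.6165,Y+.2088)
    P=W[(r>.014)&(r<.036)&(Z>.19)&(Z<.25)]; q=np.percentile(P[:,2],[50,85,98]); Q=P[abs(P[:,2]-.22)<.005]
    print(n,"stack z",q.round(4),[np.round(v,4) for v in cv2.minEnclosingCircle(Q[:,:2].astype(np.float32))])
go(.4585,-.269,.042)
E
python3 x.py
```

```text
bush wrist 631 [array([ 0.4591, -0.2692]), np.float64(0.02)] 0.04988114725334625
side stack z [0.2111 0.2217 0.2233] [array([ 0.6192, -0.219 ]), np.float64(0.0279)]
top stack z [0.2195 0.2215 0.2247] [array([ 0.6174, -0.2099]), np.float64(0.0281)]
GO [ 0.0029 -0.0052  0.3588] spin 0.0005 rows 3.5881848191438337 0.005116130332623859 at [ 0.4606 -0.2701  0.2214] hdg 90.04 t 38.8
```

View pics/w5.png

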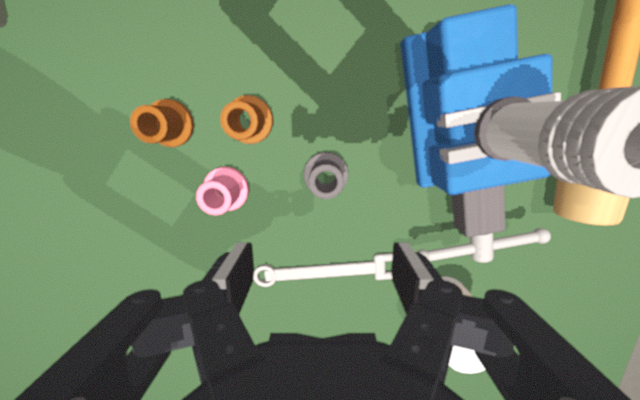

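The wrist view shows four washers stacked and the dark bushing at (326,175), clear of the brown and pink ones. I grasp the bushing by its body.

Emit:
step_arm(moves=[0.002, -0.003, 0.08, 0, 68, 0.002, -0.003, 0.16, 0, 68, 0.002, -0.003, 0.24, 0, 68, 0.002, -0.003, 0.28, 0, 68, 0.002, -0.003, 0.28, 0, 68, 0.002, -0.003, 0.28, 0, 68])

```text
time: 39.35
tool_pos: [0.4595, -0.2692, 0.0811]
tool_rot: [0.707, 0.708, 0.0, 0.001]
wrist_force: [1.0, -0.3, -0.5]
opening: 0.0683
grasp_force: 0.0
```

```bash
python3 -c "
from h import *
go(.459,-.2692,.030)"
```

```text
GO [ 0.0002 -0.0013  0.1022] spin 0.0009 rows 1.0216312750811252 0.00931470291094124 at [ 0.4595 -0.2692  0.0811] hdg 90.08 t 39.4
```

Emit:
step_arm(moves=[0, -0.001, 0.04, 0, 68, 0, -0.001, 0.08, 0, 68, 0, -0.001, 0.102, 0, 68, 0, -0.001, 0.102, 0, 68, 0, -0.001, 0.102, 0, 25, 0, -0.001, 0.102, 0, 25, 0, -0.001, 0.102, 0, 25, 0, -0.001, 0.102, 0, 25, 0, -0.001, 0.102, 0, 25, 0, -0.001, 0.102, 0, 25, 0, -0.001, 0.102, 0, 25])

```text
time: 40.45
tool_pos: [0.4587, -0.2695, 0.0306]
tool_rot: [0.707, 0.707, 0.0, 0.002]
wrist_force: [0.4, 1.0, 6.1]
opening: 0.0383
grasp_force: 50.0
```

Emit:
step_arm(moves=[0, 0, -0.03, 0, 25, 0, 0, -0.1, 0, 25, 0, 0, -0.2, 0, 25, 0, 0, -0.3, 0, 25, 0, 0, -0.4, 0, 25, 0, 0, -0.5, 0, 25, 0, 0, -0.56, 0, 25, 0.03, 0.08, -0.56, 0, 25, 0.06, 0.16, -0.56, 0, 25, 0.09, 0.24, -0.56, 0, 25, 0.118, 0.315, -0.56, 0, 25, 0.118, 0.315, -0.56, 0, 25])

```text
time: 41.65
tool_pos: [0.6175, -0.2064, 0.3057]
tool_rot: [0.705, 0.709, 0.001, -0.001]
wrist_force: [-0.6, -0.5, -4.5]
opening: 0.0383
grasp_force: 52.2
```

```bash
cat > y.py <<'E'
from h import *
st=observe()["tool_pos"]; go(.6165,-.2095,.31)
im,d,K,D,T=shot("side"); W=cloud(d,K,D,T); X,Y,Z=W[...,0],W[...,1],W[...,2]
save("s3.png",im[80:300,290:490],3)
P=W[(np.hypot(X-st[0],Y-st[1])<.036)&(Z>st[2]-.032)&(Z<st[2]-.022)]; print("flange",len(P),P.mean(0),np.ptp(P,axis=0))
C=T[:3,3]; e=(C[:2]-st[:2])/np.linalg.norm(C[:2]-st[:2]); print("axis",P.mean(0)[:2]-e*.785*.028,"tcp",st)
E
python3 y.py
```

```text
GO [-0.0062 -0.0021 -0.0087] spin 0.003 rows 0.10871075601481688 0.03192623573974242 at [ 0.6175 -0.2064  0.3057] hdg 90.27 t 41.6
flange 68 [ 0.60144835 -0.21789701  0.28050104] [0.04492575 0.05012728 0.00831996]
axis [ 0.61914663 -0.20486278] tcp [ 0.61754301 -0.20638686  0.30566807]
```

View pics/s3.png

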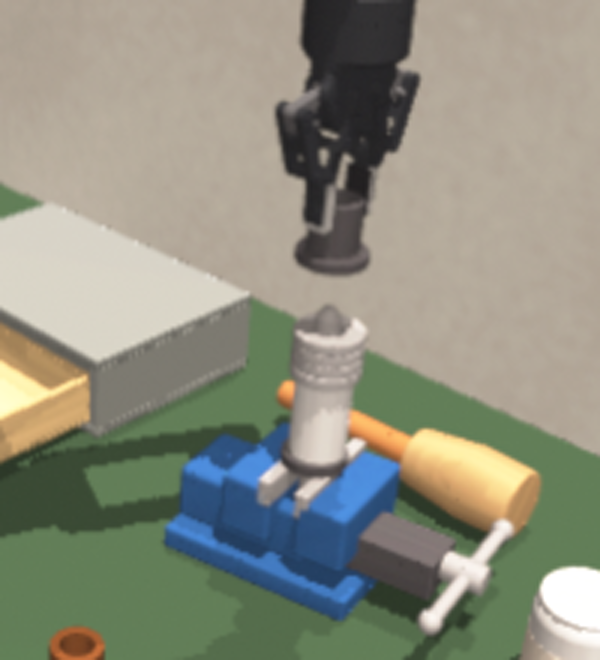

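The bushing is held upright with its flange down above four neatly stacked washers. I align and lower.

Emit:
step_arm(moves=[-0.006, -0.003, 0.02, 0, 25, -0.006, -0.003, 0.04, 0, 25, -0.006, -0.003, 0.06, 0, 25, -0.006, -0.003, 0.07, 0, 25, -0.006, -0.003, 0.07, 0, 25])

```text
time: 42.2
tool_pos: [0.6118, -0.2124, 0.2718]
tool_rot: [0.707, 0.707, -0.0, -0.001]
wrist_force: [-0.4, -0.0, -3.7]
opening: 0.0383
grasp_force: 52.2
```

Emit:
step_arm(moves=[0.005, 0.008, 0, 0, 25, 0.005, 0.008, 0.005, 0, 25, 0.005, 0.008, 0.015, 0, 25, 0.005, 0.008, 0.025, 0, 25, 0.005, 0.008, 0.034, 0, 25, 0.005, 0.008, 0.034, 0, 25])

```text
time: 42.8
tool_pos: [0.6163, -0.2096, 0.255]
tool_rot: [0.707, 0.707, -0.0, -0.001]
wrist_force: [-1.0, 0.1, -4.5]
opening: 0.0382
grasp_force: 52.2
```

Emit:
step_arm(moves=[0, 0, 0.005, 0, 25, 0, 0, 0.008, 0, 25, 0, 0, 0.008, 0, 25])

```text
time: 43.1
tool_pos: [0.617, -0.2099, 0.2523]
tool_rot: [0.707, 0.707, -0.0, -0.0]
wrist_force: [-0.1, 0.2, -4.0]
opening: 0.0385
grasp_force: 52.2
```

Emit:
step_arm(moves=[0, 0, 0.002, 0, 60, 0, 0, 0.002, 0, 60, 0, 0, 0.002, 0, 60, 0, 0, -0.04, 0, 60, 0, 0, -0.12, 0, 60, 0.03, -0.05, -0.15, 0, 30, 0.09, -0.12, -0.15, 0, 5, 0.17, -0.18, -0.15, 0, 0, 0.26, -0.22, -0.1, 0, 0, 0.34, -0.27, -0.05, 0, 0, 0.42, -0.32, 0, 0, 0, 0.5, -0.37, 0, 0, 0])

```text
time: 44.3
tool_pos: [0.4338, 0.0345, 0.2512]
tool_rot: [0.707, 0.707, -0.001, -0.001]
wrist_force: [0.7, 2.7, -0.8]
opening: -0.0
grasp_force: 0.0
```

```bash
cat > z.py <<'E'
from h import *
for n in("side","top"):
    im,d,K,D,T=shot(n); W=cloud(d,K,D,T); X,Y,Z=W[...,0],W[...,1],W[...,2]; r=np.hypot(X-.6165,Y+.2088)
    if n=="side": save("s4.png",im[80:300,290:490],3)
    P=W[(r<.04)&(Z>.235)&(Z<.31)]; q=np.percentile(P[:,2],[50,85,98]); Q=P[P[:,2]>.262]
    print(n,"top z",q.round(4),[np.round(v,4) for v in cv2.minEnclosingCircle(Q[:,:2].astype(np.float32))])
    P=W[(X<.42)&(X>.36)&(Y>.13)&(Y<.28)&(Z>.05)&(Z<.07)]
    if len(P): print(n,"handle",np.median(P,0).round(4),len(P))
go(.35,.2,.15)
E
python3 z.py
```

```text
side top z [0.2598 0.2701 0.2724] [array([ 0.6166, -0.2095]), np.float64(0.0208)]
side handle [0.3895 0.1926 0.0628] 183
top top z [0.267  0.271  0.2733] [array([ 0.6172, -0.209 ]), np.float64(0.02)]
top handle [0.3936 0.2308 0.0625] 157
GO [ 0.3258 -0.162   0.2055] spin 0.0038 rows 4.178003934379058 0.04009208068376698 at [0.4323 0.0374 0.2521] hdg 90.34 t 44.4
```

View pics/s4.png

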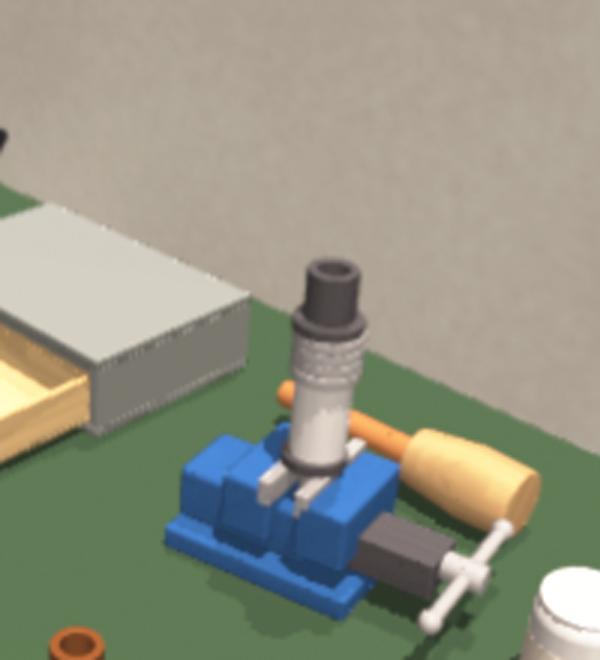

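The stack is complete: collar, sleeve, four washers, bushing with its top at 0.270. Now I go in front of the handle with the fingers shut.

Emit:
step_arm(moves=[0.08, -0.04, 0.05, 0, 0, 0.16, -0.08, 0.1, 0, 0, 0.24, -0.12, 0.15, 0, 0, 0.32, -0.16, 0.2, 0, 0, 0.325, -0.162, 0.2, 0, 0, 0.325, -0.162, 0.2, 0, 0, 0.325, -0.162, 0.2, 0, 0])

```text
time: 45.1
tool_pos: [0.3572, 0.1954, 0.1548]
tool_rot: [0.707, 0.707, 0.001, 0.001]
wrist_force: [-0.7, -0.3, 1.1]
opening: 0.0002
grasp_force: 0.0
```

```bash
python3 -c "
from h import *
go(.35,.2,.046)"
```

```text
GO [ 0.0091 -0.0152  0.2175] spin -0.0 rows 2.1818305805948843 0.0004916881087051273 at [0.3572 0.1954 0.1548] hdg 90.0 t 45.1
```

Emit:
step_arm(moves=[0.009, -0.015, 0, 0, 0, 0.009, -0.015, 0.06, 0, 0, 0.009, -0.015, 0.13, 0, 0, 0.009, -0.015, 0.19, 0, 0, 0.009, -0.015, 0.217, 0, 0, 0.009, -0.015, 0.217, 0, 0, 0.009, -0.015, 0.217, 0, 0])

```text
time: 45.8
tool_pos: [0.3488, 0.2, 0.0456]
tool_rot: [0.708, 0.707, 0.001, 0.0]
wrist_force: [0.6, 0.3, -0.7]
opening: -0.0002
grasp_force: 0.0
```

Emit:
step_arm(moves=[0, 0.02, 0, 0, 0, 0, 0.05, 0, 0, 0, 0, 0.08, 0, 0, 0, 0, 0.11, 0, 0, 0, 0, 0.14, 0, 0, 0, 0, 0.17, 0, 0, 0, 0, 0.2, 0, 0, 0, 0, 0.23, 0, 0, 0, 0, 0.26, 0, 0, 0, 0, 0.29, 0, 0, 0, 0, 0.31, 0, 0, 0, 0, 0.32, 0, 0, 0])

```text
time: 47.0
tool_pos: [0.5097, 0.2003, 0.0459]
tool_rot: [0.707, 0.707, 0.001, 0.001]
wrist_force: [-2.4, 0.1, 0.3]
opening: 0.0001
grasp_force: 0.8
```

Pushing with about 2 N. I continue in small steps until the force rises.

Emit:
step_arm(moves=[0, 0.015, 0, 0, 0, 0, 0.03, 0, 0, 0, 0, 0.04, 0, 0, 0, 0, 0.045, 0, 0, 0, 0, 0.045, 0, 0, 0])

```text
time: 47.5
tool_pos: [0.5309, 0.2004, 0.0449]
tool_rot: [0.707, 0.707, 0.0, 0.0]
wrist_force: [-0.6, 0.2, 0.4]
opening: 0.0002
grasp_force: 0.0
```

Emit:
step_arm(moves=[0, 0.006, 0, 0, 0, 0, 0.012, 0, 0, 0, 0, 0.016, 0, 0, 0, 0, 0.016, 0, 0, 0])

```text
time: 47.9
tool_pos: [0.5385, 0.2004, 0.0447]
tool_rot: [0.707, 0.707, 0.0, 0.0]
wrist_force: [-0.1, -0.2, -0.1]
opening: 0.0002
grasp_force: 0.2
```

```bash
cat > q.py <<'E'
from h import *
go(.55,.2,.046); print(observe()["wrist_force"].round(1))
for n in("side","top"):
    im,d,K,D,T=shot(n); W=cloud(d,K,D,T); X,Y,Z=W[...,0],W[...,1],W[...,2]
    P=W[(X>.54)&(X<.62)&(Y>.30)&(Y<.335)&(Z>.02)&(Z<.06)] 
    if n=="side": print("front face x",np.percentile(P[:,0],[10,50,90]).round(4))
    P=W[(X<.575)&(X>.5)&(Y>.13)&(Y<.28)&(Z>.055)&(Z<.07)]; 
    if len(P):print(n,"handle",np.median(P,0).round(4))
    P=W[(Y>.08)&(Y<.32)&(X>.58)&(X<.9)&(Z>.081)]; print(n,"cab top x",np.percentile(P[:,0],[.5,99.5]).round(4))
E
python3 q.py
```

```text
GO [-0.0007  0.023  -0.0026] spin 0.0002 rows 0.23179820502057752 0.0017405556221090294 at [0.5385 0.2004 0.0447] hdg 90.01 t 47.9
[-0.1 -0.2 -0.1]
front face x [0.5922 0.5933 0.595 ]
side handle [0.5533 0.1805 0.0626]
side cab top x [0.5811 0.8239]
top handle [0.5571 0.1545 0.0623]
top cab top x [0.5888 0.8233]
```

Emit:
step_arm(moves=[0, 0.004, 0, 0, 0, 0, 0.008, 0, 0, 0, 0, 0.012, 0, 0, 0, 0, 0.012, 0, 0, 0])

```text
time: 48.4
tool_pos: [0.5446, 0.2003, 0.0448]
tool_rot: [0.707, 0.707, 0.0, 0.0]
wrist_force: [-0.8, 0.3, -0.9]
opening: 0.0001
grasp_force: 0.2
```

Emit:
step_arm(moves=[0, 0.004, 0, 0, 0, 0, 0.008, 0, 0, 0, 0, 0.012, 0, 0, 0, 0, 0.012, 0, 0, 0])

```text
time: 48.8
tool_pos: [0.5463, 0.2003, 0.0445]
tool_rot: [0.707, 0.707, -0.004, -0.003]
wrist_force: [-11.0, -0.8, 9.9]
opening: 0.0001
grasp_force: 5.8
```

The force rose to 11 N, so the drawer is against its shut stop. I back off, lift clear and verify.

Emit:
step_arm(moves=[0, -0.02, 0, 0, 0, 0, -0.05, 0, 0, 0, 0, -0.08, -0.04, 0, 0, 0, -0.08, -0.12, 0, 0, 0, -0.08, -0.22, 0, 0, 0, -0.1, -0.32, 0, 0, 0, -0.1, -0.32, 0, 0])

```text
time: 49.5
tool_pos: [0.5055, 0.2017, 0.2139]
tool_rot: [0.707, 0.707, 0.008, 0.005]
wrist_force: [0.6, 0.1, 0.4]
opening: 0.0004
grasp_force: 0.0
```

```bash
python3 q.py; python3 z.py | grep top
```

```text
GO [-0.0049  0.0829  0.3374] spin 0.0004 rows 3.474543696798125 0.004548883133147831 at [0.5055 0.2017 0.2139] hdg 90.04 t 49.5
[0.6 0.1 0.4]
front face x [0.6    0.6017 0.6031]
side handle [0.562  0.1932 0.063 ]
side cab top x [0.6024 0.8223]
top handle [0.5654 0.1804 0.0624]
top cab top x [0.6096 0.8232]
side top z [0.2597 0.2702 0.2727] [array([ 0.6157, -0.2096]), np.float64(0.0207)]
top top z [0.2664 0.2712 0.273 ] [array([ 0.6175, -0.2081]), np.float64(0.0202)]
```

The drawer is shut (front face moved from 0.593 to about 0.601), the stack is intact and the arm is clear, so I hand in.

```bash
python3 -c "
from h import *
print(finish_job())"
```

```text
the job is handed in; nothing more can be done
None
```

I handed the job in at about 50 s. My last camera check showed the sleeve, all four washers and the bushing (flange down) stacked on the arbor, the drawer shut against its stop and the arm clear. The hand-in returned no verdict.

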